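# Load the tube-carrier tray and trip the start switch

## Robot

A 7-joint arm with a two-finger parallel gripper is mounted at the origin on the work surface. World frame = base frame: x ahead of the robot, y to its left, z up, the work surface at z = 0. Lengths are in m, angles in rad, forces in N, time in s.
With the tool pointing down it reaches from about 0.35 to 0.9 m from the base axis. Payload 19.9 kg.
Tool frame: the origin (TCP) lies at the very end of the fingers, on their centre line; the grasp point (between the pads) lies 19 mm behind it; z points along the fingers, y is the direction in which the jaws open and shut (so a half turn about z gives the same grasp; the last joint's range is limited). The gripper opens to 85 mm and grips with 20 to 120 N. Pads are 22 mm wide; open, the fingers measure 114 mm over their backs; the gripper's body (76 mm by 85 mm) begins 54 mm behind the grasp point. The pads swing forward as they close: fully open they stand 13 mm farther back than shut.
Start: joints at [-1.302, 0.417, -0.01, 1.614, 0.005, 1.111, -0.053], TCP at [0.191, 0.595, 0.231] pointing down, gripper open.
Joint ranges: [-2.81, 2.81], [-0.39, 2.02], [-1.27, 1.25], [0.06, 2.57], [-1.19, 4.33], [0.19, 2], [-2.82, 2.82]. Speed limits (rad/s): [1.89, 1.89, 2.39, 2.39, 3.01, 3.01, 3.01].

## Interface

Orientations are given as a unit quaternion [w, x, y, z].
In Python, from workcell import get_state, camera, finish_job gives the robot as it stands.
- The arm moves only by the tool apply_moves, never from a script. Its argument "moves" is a list of rows, each a list of 2 entries, a list of its own where there are three numbers: the shift along the tool's x, y, z in m, then the turn, a rotation vector about the tool's x, y, z in degrees. In form: [[[x, y, z], [wx, wy, wz]], ...]. A call has exactly 8 rows; each row shifts and turns the commanded pose from where the row before left it, along the tool's axes as they then stand; what a row does not reach is not made up. A row lasts 1/12 s, in which the tool goes at most 41.7 mm and 7.16 degrees, less where a joint would pass 70% of its speed; a pose out of reach is approached as far as the arm can. A call is refused whole if a number of a shift passes 0.0417 or a number of a turn 7.16, either way. A call with a gripper value outside its range is refused whole. "jaw" is the opening, from 0 (shut) to 1 (fully open), set as the call begins (left out, the last holds). The fingers move at their own pace and stop on an object; the grip force is fixed at half the most. Time passes only in rows, so rows that do not move let the fingers close, or fill a call up. It gives the time, the measured TCP pose, the force and the opening at its end, in the units of the state.
- get_state(): the state, without advancing time (a new reading comes with each control period).
- camera(name): name is "side" or "top"; returns a dict with "frame" (420x560x3 uint8, red, green, blue), "fx", "fy", "cx", "cy" (pixels), "world_to_cam" (4x4, takes a point from world to camera coordinates). Camera axes: x right, y up, looking along -z (the intrinsics and any distortion apply to the point x, -y, -z); pixel columns grow to the right and rows downward; lengths in m; the calibration is good to about 2 mm. A picture is of the moment at which its call begins. There is no depth.
- finish_job(): hands the job in, once; it reports no verdict.
The state is a dict: "time": time; "joint_positions": joint angles; "joint_vel": joint speeds; "effort": joint torques, N m; "tool_pos": TCP position; "eef_rot": TCP orientation; "wrist_force": force on the tool from outside, world axes, zero at the start; "wrist_torque": the same for the moment, N m; "gripper_width": finger opening in m.
Only numpy, scipy, OpenCV 4.12 (cv2) and the standard library are available. Lean on these libraries where they do the work, as an engineer would, in place of code of your own. Each camera call takes 0.05 s, during which the arm holds its last target. There are 200 camera calls.

## Task

Get the distillation loader ready: slide the tray's blue divider towards the short carrier until the long bay takes the long red-handled carrier while the short carrier still lies free in its own bay, then lay the long carrier flat in the long bay, gently. Then tell the unit it is loaded: reach under the clear shield, push the switch's roller arm over towards the green mark until it stands in the green and keep it there for about a second, never letting it go into the red or pushing it over the other way, and let it spring back. Do not bump the shield and leave everything else standing where it is.

Things in the scene. Friction and masses are not known exactly. Their poses are not given: they have to be found in the camera images.
- tray: White open tray fixed to the bench, 94 x 330 mm outside, 30 mm high, walls and floor 5 mm thick (inside 84 x 320 mm, inner floor 5 mm above the bench). Origin: centre of its underside. Its y axis runs along its length; the short carrier lies in the +y end, the long bay is the -y end, from inner wall y = -0.160 m to the divider.
- divider (a joint): Position (m) of the blue sliding divider along the tray's +y axis, measured from the tray's middle to the divider's centre; free to slide from -0.10 to +0.10. Its plate is 8 mm thick, so the long bay is 0.156 + value long and the short bay 0.156 - value. It drags with about 1.5 N and stays where left.
- divider_grip (a point): Point inside the divider's upright blue tab, 62 mm above the bench, 17 mm below the tab's top (tab top at 79 mm). The tab is 12 mm thick along the tray's y and 34 mm wide along the tray's x, and rises from a 14 mm cross bar whose top is 37.5 mm above the bench. Axes as the tray's.
- long_carrier: Long tube carrier, loose, 0.25 kg: aluminium bar 180 x 30 x 10 mm with a red upright grip block in the middle (40 mm along the bar, 20 mm across it, top 60 mm above the underside) and four black prongs, two near each end, up to 30 mm high. Origin: centre of the underside; x runs along the bar, z up. It starts flat on the bench.
- short_carrier: Short tube carrier, loose, already in the +y end of the tray: as the long one but with a bar 100 mm long and a yellow grip block. Origin: centre of the underside; x along the bar.
- station: Start station fixed to the bench: grey base, blue limit-switch housing up to 107 mm high. Origin: on the bench under the switch's front face; -x faces the robot, y along its width, z up. A thin coloured arc stands just behind the roller's path (x from -0.008 to +0.004 m, about 75 mm from the pivot), on the +y side: first the green mark, beyond it the red mark. The roller arm points at it.
- shield: Clear splash shield with an orange front edge, fixed over the switch: level plate, station y -0.100 to +0.100 m, station x -0.0435 (front edge) to +0.093, from 172 to 178 mm above the bench, on two thin posts at its back corners. It overhangs the roller, which can only be reached slanting in under the front edge from the robot's side. Origin and axes as the station's.
- switch_arm (a joint): Angle (rad) of the roller arm: 0 upright at rest, growing as it leans towards the station's +y side (the green mark). Green, tripped: 0.55 to 0.95; red: above 0.95; mechanical stops at -1.2 and 1.2. A spring (0.3 N m per rad, about 4 N at the roller when tripped) brings it back to 0 when let go.
- pivot (a point): Axis of the roller arm: station x = -0.030, 85 mm above the bench. The axis runs along the station's x.
- roller (a point): Centre of the black roller at the tip of the arm, 60 mm from the pivot (145 mm above the bench at rest). Roller 32 mm in diameter and 18 mm long along the station's x; the steel arm below it is 12 mm wide.
- brush: Bystander: brush about 180 mm long lying on the bench; origin under its middle.
- wash_bottle: Bystander: white bottle, 68 mm in diameter, 170 mm high; origin at the centre of its underside.
- reagent_jar: Bystander: white jar with a black lid, 90 mm in diameter, 110 mm high; origin at the centre of its underside.
- beaker: Bystander: glass beaker, 76 mm in diameter, 95 mm high; origin at the centre of its underside.
- amber_bottle: Bystander: amber glass bottle, 90 mm in diameter, 200 mm high; origin at the centre of its underside.
- tub: Bystander: open white tub 100 x 80 x 90 mm; origin at the centre of its underside.
Not all that is in view belongs to the job. Leave any brown look-alike of the short_carrier alone. Leave any pink look-alike of the long_carrier alone.

How it is judged:
On the way, in this order (a step that is already met when the one before it is completed fails the run):
1. the divider stands so that both carriers fit (value of joint divider between 0.025 and 0.055 m), for 0.2 s.
2. the long carrier lies flat in the long bay, let go (x of long_carrier in the frame of tray between -0.03 and 0.03 m and y of long_carrier in the frame of tray between -0.08 and -0.03 m and z of long_carrier in the frame of tray below 0.009 m and angle between long_carrier's own z axis and vertical below 0.06 rad and contact force between the fingers and long_carrier below 0.1 N and linear speed of long_carrier below 0.02 m/s), for 0.2 s.
3. the roller arm is held in the green for about a second (value of joint switch_arm between 0.55 and 0.95 rad), for 0.7 s.
At the end, for the whole second after the job is handed in: The divider stands 25 to 55 mm from the tray's middle on the short carrier's side, the long carrier lies flat (underside within 4 mm of the tray floor, level within 0.06 rad) and still in the long bay, the short carrier lies flat in its own bay, and the roller arm is back upright within 0.12 rad (all of step 1 and x of long_carrier in the frame of tray between -0.03 and 0.03 m and y of long_carrier in the frame of tray between -0.08 and -0.03 m and z of each of long_carrier, short_carrier in the frame of tray below 0.009 m and angle between each of long_carrier, short_carrier's own z axis and vertical below 0.06 rad and y of short_carrier in the frame of tray between 0.09 and 0.118 m and linear speed of long_carrier below 0.02 m/s and value of joint switch_arm between -0.12 and 0.12 rad); the robot touches nothing.
It fails at once if the roller arm goes into the red (value of joint switch_arm above 0.95 rad).
It fails at once if the roller arm is pushed over the wrong way (value of joint switch_arm below -0.3 rad).
It fails at once if the shield is bumped (contact force between anything else and shield above 8 N).
It fails at once if the long carrier is dropped or thrown (linear speed of long_carrier above 0.7 m/s and contact force between the fingers and long_carrier below 0.05 N).
It fails at once if a bystander is moved more than 30 mm (distance of any of brush, wash_bottle, reagent_jar, beaker, amber_bottle, tub from where it was at the start of the episode above 0.03 m).
It also fails if it takes over 64 s, if anything falls off the work surface, if the arm or the gripper's body presses on something with over 40 N, if the wrist force passes 120 N, or if a joint passes its speed limit or range.

## Working session

There is one attempt and no reset: what is moved stays moved. The work goes in short steps, Python scripts to look and compute and a tool call to move; the robot and the scene stay as the last step left them, time stands still between calls to the robot, and variables do not carry over. Pictures are saved under pics/ and viewed, about 8 in all and at most 12, crops included, and the job is handed in when it is done.

Besides the shell and the picture viewer there is one more tool, called after "Call:" by a JSON object that holds its "fn" and its "kwargs", one argument or row to a line. apply_moves: Moves the arm, as the interface text tells. Its arguments: {"type":"object","properties":{"moves":{"type":"array","items":{"type":"array"}},"jaw":{"type":"number"}},"required":["moves"]}

```bash
mkdir -p pics; ls; cat > h.py <<'E'
import numpy as np, cv2
from workcell import get_state, camera, finish_job
def snap(n,f):
    c=camera(n); np.savez('pics/'+f+'.npz',**c); cv2.imwrite('pics/'+f+'.png',cv2.cvtColor(c['frame'],cv2.COLOR_RGB2BGR)); return c
def load(f): return dict(np.load('pics/'+f+'.npz'))
def ray(c,u,v):
    M=c['world_to_cam'];R=M[:3,:3];t=M[:3,3]
    d=np.array([(u-c['cx'])/c['fx'],-(v-c['cy'])/c['fy'],-1.])
    return -R.T@t, R.T@d
def onz(c,u,v,z):
    o,d=ray(c,u,v); return o+d*(z-o[2])/d[2]
def proj(c,p):
    q=c['world_to_cam']@np.append(p,1); return np.array([c['cx']+c['fx']*q[0]/-q[2],c['cy']+c['fy']*q[1]/q[2]])
def two(c1,p1,c2,p2):
    o1,d1=ray(c1,*p1);o2,d2=ray(c2,*p2)
    s=np.linalg.lstsq(np.c_[d1,-d2],o2-o1,rcond=None)[0]
    a=o1+d1*s[0];b=o2+d2*s[1]; return (a+b)/2,np.linalg.norm(a-b)
E
python3 - <<'E'
from h import *
for n in('side','top'):
    c=snap(n,n+'0'); print({k:v for k,v in c.items() if k!='frame'})
s=get_state();print(s)
a=cv2.imread('pics/side0.png');b=cv2.imread('pics/top0.png')
E
```

```text
pics
{'fx': 403.4739613270772, 'fy': 403.4739613270772, 'cx': 283.10019235428257, 'cy': 207.80585993013335, 'world_to_cam': array([[-9.48929769e-01,  3.14868667e-01,  1.97488087e-02,
         4.55271058e-01],
       [-1.70832129e-01, -5.65451395e-01,  8.06895969e-01,
        -7.54303171e-04],
       [ 2.65233249e-01,  7.62313874e-01,  5.90363346e-01,
        -1.46553271e+00],
       [ 0.00000000e+00,  0.00000000e+00,  0.00000000e+00,
         1.00000000e+00]])}
{'fx': 516.8357294052379, 'fy': 516.8357294052379, 'cx': 277.38386744245764, 'cy': 209.5785523286397, 'world_to_cam': array([[ 2.47791262e-02, -9.99684864e-01,  4.02098550e-03,
        -1.72367947e-02],
       [ 9.90391319e-01,  2.50957828e-02,  1.35997194e-01,
        -4.99498570e-01],
       [-1.36055247e-01,  6.12457494e-04,  9.90701062e-01,
        -1.58515035e+00],
       [ 0.00000000e+00,  0.00000000e+00,  0.00000000e+00,
         1.00000000e+00]])}
{'time': 0.1, 'joint_positions': array([-1.30150571,  0.41793464, -0.01028888,  1.61413364,  0.00470182,
        1.11069947, -0.05297567]), 'joint_vel': array([-0.00092984, -0.00340415,  0.00028096, -0.00023582,  0.00078182,
       -0.00079217, -0.00157604]), 'effort': array([ 2.44747207e-03, -8.65829372e+01,  6.80719949e-01, -4.35645425e+01,
        1.92990369e-02,  4.99008267e-03, -2.77714474e-05]), 'tool_pos': array([0.19105041, 0.59474238, 0.23070193]), 'eef_rot': array([-4.16617812e-05,  1.54760603e-01,  9.87951833e-01, -5.74312000e-04]), 'wrist_force': array([-0.36677516, -0.19012422, -0.44642434]), 'wrist_torque': array([-0.04136575,  0.03029204,  0.00856619]), 'gripper_width': 0.08533253468772807}
```

View pics/top0.png

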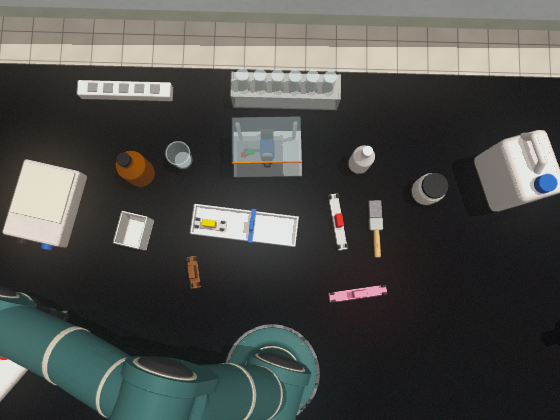

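View pics/side0.png

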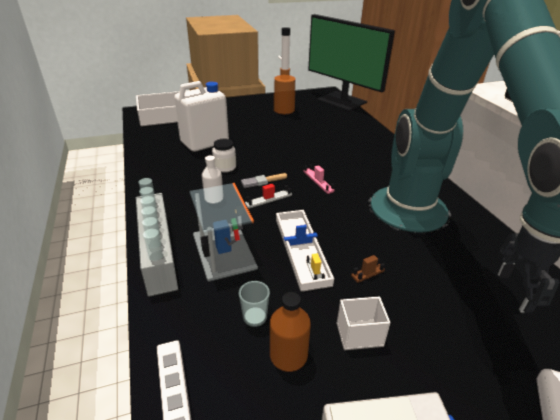

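The top view shows the red long carrier at (338,221) with its pink look-alike at (358,294). The yellow short carrier is at (209,224) with its brown look-alike at (194,271). The blue divider tab is at (252,225) and the shield's orange edge is at about (267,162). By the description I choose red, yellow and the tray divider, and I'll measure them and check in a close crop.

```bash
python3 - <<'E'
from h import *
c=load('top0');d=load('side0')
def comp(c,lo,hi,name,box,n=2,amin=8):
    hsv=cv2.cvtColor(c['frame'],cv2.COLOR_RGB2HSV); m=cv2.inRange(hsv,lo,hi)
    k=np.zeros_like(m);x0,y0,x1,y1=box;k[y0:y1,x0:x1]=m[y0:y1,x0:x1]
    q,l,s,ce=cv2.connectedComponentsWithStats(k)
    for i in sorted(range(1,q),key=lambda i:-s[i,4])[:n]:
        if s[i,4]<amin: continue
        ys,xs=np.where(l==i);r=cv2.minAreaRect(np.c_[xs,ys].astype(np.float32))
        print(name,'area',s[i,4],'cen',ce[i].round(1),'bbox',s[i,:4],'rect',np.round(cv2.boxPoints(r),1).tolist())
for nm,cc,bx in(('top',c,[(320,185,360,255),(190,205,230,240),(240,200,265,245),(225,150,310,175),(185,200,305,250),(225,110,310,180)]),('side',d,[(255,180,285,205),(305,250,330,285),(280,220,320,250),(190,180,260,225),(270,205,335,290),(190,180,260,275)])):
    comp(cc,(0,170,90),(6,255,255),nm+' red',bx[0],1)
    comp(cc,(22,150,100),(34,255,255),nm+' yellow',bx[1],1)
    comp(cc,(105,120,60),(125,255,255),nm+' blue',bx[2],2)
    comp(cc,(7,150,120),(18,255,255),nm+' orange',bx[3],2)
    comp(cc,(0,0,140),(180,60,255),nm+' white',bx[4],2)
    comp(cc,(45,100,40),(85,255,255),nm+' green',bx[5],2)
    comp(cc,(0,170,90),(6,255,255),nm+' redmark',bx[5],2)
a=cv2.imread('pics/top0.png');b=cv2.imread('pics/side0.png')
A=cv2.resize(a[105:255,185:385],None,fx=4,fy=4,interpolation=cv2.INTER_CUBIC)
B=cv2.resize(b[170:290,180:340],None,fx=5,fy=5,interpolation=cv2.INTER_CUBIC)
cv2.imwrite('pics/cA.png',A);cv2.imwrite('pics/cB.png',B)
E
```

```text
top red area 99 cen [338.9 219.9] bbox [335 213   9  14] rect [[333.8999938964844, 214.1999969482422], [341.6000061035156, 212.89999389648438], [343.70001220703125, 225.39999389648438], [335.8999938964844, 226.6999969482422]]
top yellow area 93 cen [208.7 223.1] bbox [202 219  14   9] rect [[201.5, 225.8000030517578], [202.1999969482422, 218.89999389648438], [215.60000610351562, 220.39999389648438], [214.89999389648438, 227.3000030517578]]
top blue area 78 cen [252.1 218.9] bbox [249 209   7  21] rect [[248.39999389648438, 228.89999389648438], [252.10000610351562, 208.5], [255.89999389648438, 209.1999969482422], [252.1999969482422, 229.60000610351562]]
top blue area 42 cen [250.  236.4] bbox [248 231   5  12] rect [[247.6999969482422, 241.89999389648438], [248.89999389648438, 230.6999969482422], [252.1999969482422, 231.0], [251.0, 242.1999969482422]]
top orange area 119 cen [269.5 161.7] bbox [232 161  70   3] rect [[232.0, 161.0], [301.0, 161.0], [301.0, 163.0], [232.0, 163.0]]
top white area 1579 cen [221.8 221.5] bbox [190 204  62  37] rect [[189.89999389648438, 233.10000610351562
[... 1175 characters left out ...]
rect [[284.3999938964844, 241.60000610351562], [316.8999938964844, 230.3000030517578], [335.29998779296875, 283.5], [302.70001220703125, 294.70001220703125]]
side white area 631 cen [292.3 222. ] bbox [276 210  37  27] rect [[275.79998779296875, 212.8000030517578], [308.5, 207.6999969482422], [312.3999938964844, 232.3000030517578], [279.70001220703125, 237.5]]
side green area 18 cen [235.  226.7] bbox [233 225   5   4] rect [[233.0, 225.0], [237.0, 225.0], [237.0, 228.0], [233.0, 228.0]]
side redmark area 38 cen [236.1 234.6] bbox [234 230   5  10] rect [[233.6999969482422, 230.0], [237.1999969482422, 229.5], [238.60000610351562, 238.89999389648438], [235.10000610351562, 239.39999389648438]]
```

View pics/cA.png

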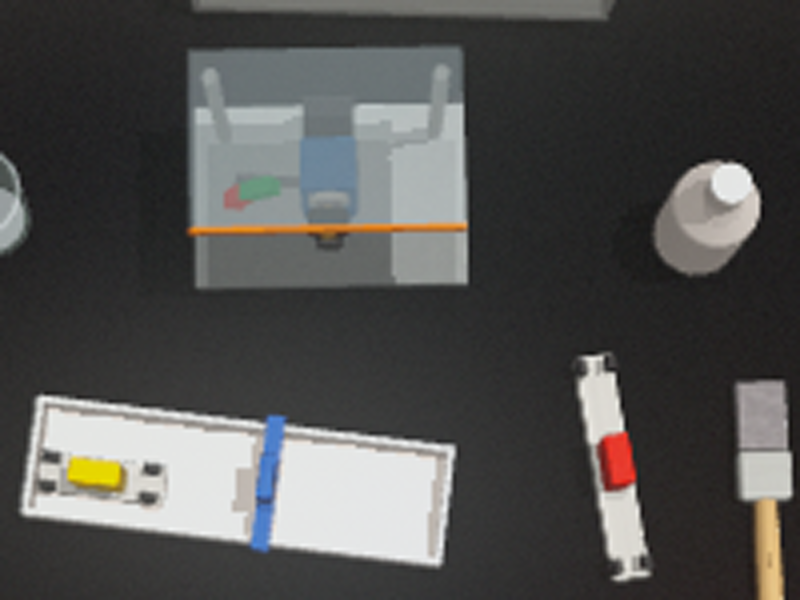

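View pics/cB.png

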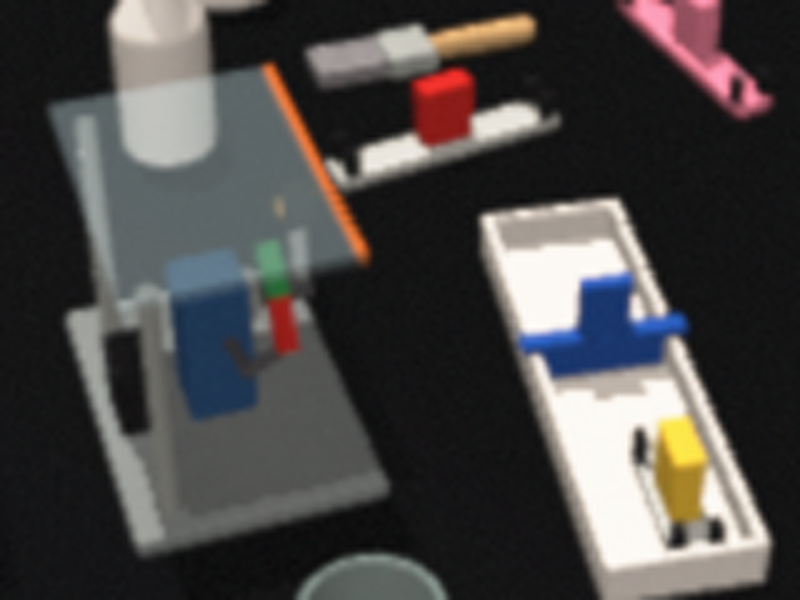

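The crop confirms the choice. The tray rim corners are at about (194.5,204), (190.5,234), (295,246.5) and (299,216.5), and the red block is at (339,220). The shield's front edge runs from (232,162.7) to (302,161.7). The roller peeks out at (267,164.5), and green lies on its left, the +y side.

```bash
python3 - <<'E'
from h import *
c=load('top0');d=load('side0')
np.set_printoptions(precision=4,suppress=True)
print('cams',ray(c,0,0)[0],ray(d,0,0)[0])
A=lambda x,y:(185+(x-1.5)/4,105+(y-1.5)/4)
B=lambda x,y:(180+(x-2)/5,170+(y-2)/5)
P=[onz(c,*A(*p),.03) for p in[(38,396),(22,515),(441,566),(456,446)]]
P=np.array(P);print('tray',P, 'len',np.linalg.norm(P[0]-P[3]),np.linalg.norm(P[1]-P[2]),'wid',np.linalg.norm(P[0]-P[1]),np.linalg.norm(P[3]-P[2]))
ct=P.mean(0);ya=(P[0]+P[1]-P[2]-P[3])[:2];ya/=np.linalg.norm(ya);print('centre',ct,'yaxis',ya,'yaw',np.degrees(np.arctan2(-ya[0],ya[1])))
# side tray corners
for p in[(484,220),(617,202),(770,545)]:print('side rim',onz(d,*B(*p),.03))
# red carrier bar ends (z=.01) + grip
e=[onz(c,*A(*p),.01) for p in[(577,365),(610,363),(648,565),(614,573)]];e=np.array(e);print('bar',e,e.mean(0),np.linalg.norm((e[0]+e[1]-e[2]-e[3])/2))
v=(e[0]+e[1]-e[2]-e[3])[:2];print('yaw bar',np.degrees(np.arctan2(v[1],v[0])))
print('red 60',onz(c,338.9,219.9,.055), 'tri',two(c,(338.9,219.9),d,(268.3,190.2)))
print('tab top',onz(c,*A(268,470),.079),onz(c,252.1,218.9,.079))
print('bar ends', onz(c,*A(276,420),.0375),onz(c,*A(260,548),.0375))
for p in[(605,281)]:print('side tabtop',onz(d,*B(*p),.079))
print('tabtri',two(c,A(266,470),d,B(605,283)))
s1,s2=onz(c,*A(188,231),.175),onz(c,*A(468,227),.175);print('shield',s1,s2,np.linalg.norm(s1-s2))
print('shield side',onz(d,*B(366,258),.175),onz(d,*B(269,67),.175))
print('shieldback',onz(c,*A(188,49),.178),onz(c,*A(462,47),.178))
print('roller',onz(c,*A(328,205),.161),onz(c,*A(328,247),.13), onz(d,*B(298,250),.145))
print('yellow',onz(c,208.7,223.1,.055))
ct2=ct.copy();xa=np.array([ya[1],-ya[0]])
tr=lambda p:((p[:2]-ct[:2])@xa,(p[:2]-ct[:2])@ya)
print('tab in tray',tr(onz(c,*A(268,470),.079)),tr(onz(c,*A(276,420),.0375)),tr(onz(c,*A(260,548),.0375)),'yel',tr(onz(c,208.7,223.1,.055)))
for n,p,z in[('wash',(732,183),.17),('brush',(768,380),.02),('brushR',(737,490),.01),('brushL',(770,600),.01)]:print(n,onz(c,*A(*p),z))
E
```

```text
cams [ 0.2795 -0.0037  1.6384] [0.8206 0.9734 0.8568]
tray [[ 0.5126  0.2574  0.03  ]
 [ 0.4185  0.2655  0.03  ]
 [ 0.387  -0.062   0.03  ]
 [ 0.4813 -0.0718  0.03  ]] len 0.3307601723354393 0.3290207435412157 wid 0.09440306114791241 0.09484932939873716
centre [0.4499 0.0973 0.03  ] yaxis [0.0953 0.9955] yaw -5.466647547611694
side rim [ 0.4815 -0.0691  0.03  ]
side rim [ 0.3874 -0.0622  0.03  ]
side rim [0.4193 0.2665 0.03  ]
bar [[ 0.5514 -0.168   0.01  ]
 [ 0.5537 -0.1943  0.01  ]
 [ 0.3932 -0.2257  0.01  ]
 [ 0.3862 -0.199   0.01  ]] [ 0.4711 -0.1968  0.01  ] 0.1658143864044785
yaw bar 10.846755350702324
red 60 [ 0.4696 -0.1952  0.055 ] tri (array([ 0.4715, -0.197 ,  0.0419]), np.float64(0.0008026766426872569))
tab top [0.4532 0.0725 0.079 ] [0.4631 0.0714 0.079 ]
bar ends [0.4973 0.0695 0.0375] [0.3969 0.0788 0.0375]
side tabtop [0.4491 0.0738 0.079 ]
tabtri (array([0.4515, 0.0748, 0.0792]), np.float64(0.0037766980063733448))
shield [0.6149 0.1311 0.175 ] [ 0.6231 -0.0713  0.175 ] 0.2026144339161026
shield side [0.6131 0.1279 0.175 ] [ 0.6212 -0.0758  0.175 ]
shieldback [0.7501 0.1359 0.178 ] [ 0.7568 -0.0643  0.178 ]
roller [0.6402 0.0308 0.161 ] [0.6157 0.0306 0.13  ] [0.6392 0.0722 0.145 ]
yellow [0.4495 0.2057 0.055 ]
tab in tray (np.float64(0.005699414723654132), np.float64(-0.024354915733230537)) (np.float64(0.04985596036167016), np.float64(-0.023122285566121573)) (np.float64(-0.05095363662132877), np.float64(-0.0234418787117163)) yel (np.float64(-0.01065402345634113), np.float64(0.10789491300811457))
wash [ 0.662  -0.2634  0.17  ]
brush [ 0.5415 -0.3186  0.02  ]
brushR [ 0.4543 -0.2959  0.01  ]
brushL [ 0.3681 -0.3219  0.01  ]
```

```bash
cat > t.py <<'E'
import sys,numpy as np
from scipy.spatial.transform import Rotation as R
from workcell import get_state
# usage: t.py x y z heading_of_tool_y_deg [tilt_deg]  (tilt: tool z from straight down towards +heading-90)
def target(h,t=0):
    h,t=np.radians([h,t]); y=np.array([np.cos(h),np.sin(h),0]); f=np.array([np.sin(h),-np.cos(h),0])
    z=np.sin(t)*f-np.cos(t)*np.array([0,0,1]); return np.c_[np.cross(y,z),y,z]
s=get_state(); w,x,y,z=s['eef_rot']; C=R.from_quat([x,y,z,w]).as_matrix()
a=[float(v) for v in sys.argv[1:]]; T=target(a[3],a[4] if len(a)>4 else 0)
d=np.array(a[:3])-s['tool_pos']; np.set_printoptions(precision=4,suppress=True)
print('t',round(s['time'],2),'pos',s['tool_pos'],'F',s['wrist_force'],'w',round(s['gripper_width'],4),'j',s['joint_positions'])
print('shift now-axes',C.T@d,'| target-axes',T.T@d,'| turn',np.degrees(R.from_matrix(C.T@T).as_rotvec()))
E
echo
```

Call:
{"fn": "apply_moves", "kwargs": {
  "moves": [
    [[-0.026, -0.026, 0], [0, 0, 0]],
    [[-0.026, -0.026, 0], [0, 0, 0]],
    [[-0.026, -0.026, 0], [0, 0, 0]],
    [[-0.026, -0.026, 0], [0, 0, 0]],
    [[-0.026, -0.026, 0], [0, 0, 0]],
    [[-0.026, -0.026, 0], [0, 0, 0]],
    [[-0.026, -0.026, 0], [0, 0, 0]],
    [[-0.026, -0.026, 0], [0, 0, 0]]
  ],
  "jaw": 1
}}

```text
time: 0.77
tool_pos: [0.3259, 0.3316, 0.2312]
eef_rot: [-0.0, 0.155, 0.988, -0.0]
wrist_force: [0.3, 1.1, 0.9]
gripper_width: 0.0855
```

```bash
python3 t.py 0.4477 0.0739 0.12 84.5
```

```text
t 0.77 pos [0.3259 0.3316 0.2312] F [0.3289 1.104  0.8664] w 0.0855 j [-0.9716  0.1279  0.1209  2.0001 -0.0183  1.0149  0.418 ]
shift now-axes [-0.1948 -0.2081  0.1112] | target-axes [-0.1459 -0.2448  0.1112] | turn [ -0.0081  -0.0125 -12.3065]
```

Call:
{"fn": "apply_moves", "kwargs": {
  "moves": [
    [[-0.0243, -0.026, 0], [0, 0, 0]],
    [[-0.0243, -0.026, 0], [0, 0, 0]],
    [[-0.0243, -0.026, 0], [0, 0, 0]],
    [[-0.0243, -0.026, 0], [0, 0, 0]],
    [[-0.0243, -0.026, 0], [0, 0, 0]],
    [[-0.0243, -0.026, 0], [0, 0, 0]],
    [[-0.0243, -0.026, 0], [0, 0, 0]],
    [[-0.0243, -0.026, 0], [0, 0, 0]]
  ]
}}

```text
time: 1.43
tool_pos: [0.4473, 0.0742, 0.2314]
eef_rot: [0.0, 0.155, 0.988, 0.0]
wrist_force: [1.7, 1.3, 0.4]
gripper_width: 0.0854
```

Call:
{"fn": "apply_moves", "kwargs": {
  "moves": [
    [[0, 0, 0], [0, 0, -6.15]],
    [[0, 0, 0], [0, 0, -6.15]],
    [[0, 0, 0.03], [0, 0, 0]],
    [[0, 0, 0.03], [0, 0, 0]],
    [[0, 0, 0.03], [0, 0, 0]],
    [[0, 0, 0.02], [0, 0, 0]],
    [[0, 0, 0], [0, 0, 0]],
    [[0, 0, 0], [0, 0, 0]]
  ]
}}

```text
time: 2.1
tool_pos: [0.4466, 0.0756, 0.1211]
eef_rot: [-0.001, 0.048, 0.999, -0.001]
wrist_force: [-0.4, 1.1, 0.8]
gripper_width: 0.0855
```

```bash
python3 t.py 0.4477 0.0739 0.044 84.5; python3 - <<'E'
from h import *
c=snap('side','s1');d=snap('top','t1')
b=c['frame'][170:300,230:370];a=d['frame'][170:260,180:310]
cv2.imwrite('pics/v1.png',cv2.cvtColor(np.vstack([cv2.resize(b,(420,390)),cv2.resize(a,(420,291))])[:,:],cv2.COLOR_RGB2BGR)[:600] if 0 else cv2.cvtColor(np.hstack([cv2.resize(b,(420,390)),cv2.resize(a,(380,390))]),cv2.COLOR_RGB2BGR))
E
```

```text
t 2.1 pos [0.4466 0.0756 0.1211] F [-0.3641  1.13    0.7604] w 0.0855 j [-0.5494  0.2794  0.3579  2.1349 -0.1411  0.7511  1.3737]
shift now-axes [-0.0014 -0.0015  0.0771] | target-axes [-0.0012 -0.0016  0.0771] | turn [-0.0686 -0.0978 -0.0227]
```

View pics/v1.png

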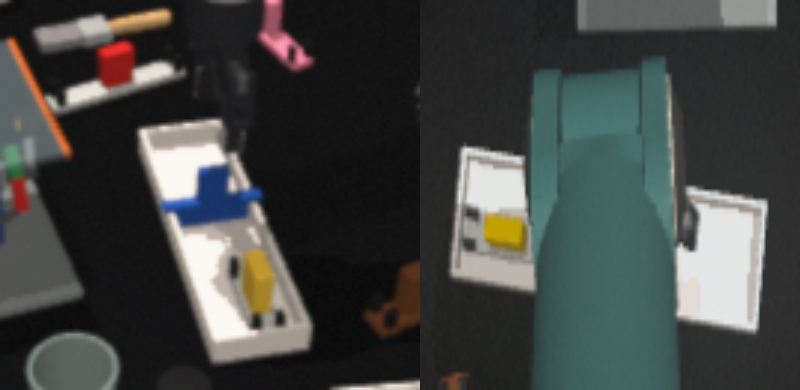

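```bash
python3 - <<'E'
from h import *
c=load('s1')
for p in [(.4466,.0756,.121),(.451,.128,.134),(.442,.023,.134),(.4477,.0739,.079)]:
    u=proj(c,p);print(p,u,(u-[230,170])*3)
E
```

```text
(0.4466, 0.0756, 0.121) [302.20458713 215.14702514] [216.61376139 135.44107543]
(0.451, 0.128, 0.134) [307.34300059 222.31750476] [232.02900177 156.95251428]
(0.442, 0.023, 0.134) [297.84211447 201.72741179] [203.52634341  95.18223538]
(0.4477, 0.0739, 0.079) [301.02702398 225.73715945] [213.08107195 167.21147834]
```

The view matches the projection: the fingers straddle the blue tab, with their tips at about (235,152) and (204,95) in the crop. I'll descend and grip.

Call:
{"fn": "apply_moves", "kwargs": {
  "moves": [
    [[-0.001, -0.001, 0.015], [0, 0, 0]],
    [[0, 0, 0.015], [0, 0, 0]],
    [[0, 0, 0.015], [0, 0, 0]],
    [[0, 0, 0.015], [0, 0, 0]],
    [[0, 0, 0.014], [0, 0, 0]],
    [[0, 0, 0], [0, 0, 0]],
    [[0, 0, 0], [0, 0, 0]],
    [[0, 0, 0], [0, 0, 0]]
  ]
}}

```text
time: 2.87
tool_pos: [0.4488, 0.075, 0.0487]
eef_rot: [0.001, 0.048, 0.999, 0.0]
wrist_force: [1.1, -1.4, -0.5]
gripper_width: 0.0852
```

Call:
{"fn": "apply_moves", "kwargs": {
  "moves": [
    [[0, 0, 0], [0, 0, 0]],
    [[0, 0, 0], [0, 0, 0]],
    [[0, 0, 0], [0, 0, 0]],
    [[0, 0, 0], [0, 0, 0]],
    [[0, 0, 0], [0, 0, 0]],
    [[0, 0, 0], [0, 0, 0]],
    [[0, 0, 0], [0, 0, 0]],
    [[0, 0, 0], [0, 0, 0]]
  ],
  "jaw": 0
}}

```text
time: 3.53
tool_pos: [0.448, 0.0748, 0.0475]
eef_rot: [0.0, 0.048, 0.999, 0.0]
wrist_force: [-2.0, -0.6, 6.2]
gripper_width: 0.011
```

```bash
python3 t.py 0.4539 0.1391 0.046 84.5
```

```text
t 3.53 pos [0.448  0.0748 0.0475] F [-1.995  -0.6161  6.2021] w 0.011 j [-0.4954  0.4225  0.307   2.1705 -0.2288  0.5782  1.4531]
shift now-axes [0.0003 0.0646 0.0015] | target-axes [0.0003 0.0646 0.0015] | turn [ 0.003   0.0022 -0.0163]
```

Call:
{"fn": "apply_moves", "kwargs": {
  "moves": [
    [[0, 0.004, 0], [0, 0, 0]],
    [[0, 0.01, 0], [0, 0, 0]],
    [[0, 0.01, 0], [0, 0, 0]],
    [[0, 0.011, 0], [0, 0, 0]],
    [[0, 0.011, 0], [0, 0, 0]],
    [[0, 0.01, 0], [0, 0, 0]],
    [[0, 0.0085, 0], [0, 0, 0]],
    [[0, 0, 0], [0, 0, 0]]
  ]
}}

```text
time: 4.2
tool_pos: [0.4544, 0.1407, 0.0475]
eef_rot: [0.0, 0.047, 0.999, 0.0]
wrist_force: [0.1, 1.4, 5.7]
gripper_width: 0.0113
```

Call:
{"fn": "apply_moves", "kwargs": {
  "moves": [
    [[0, 0, 0], [0, 0, 0]],
    [[0, 0, 0], [0, 0, 0]],
    [[0, 0, 0], [0, 0, 0]],
    [[0, 0, 0], [0, 0, 0]],
    [[0, 0, 0], [0, 0, 0]],
    [[0, 0, 0], [0, 0, 0]],
    [[0, 0, 0], [0, 0, 0]],
    [[0, 0, 0], [0, 0, 0]]
  ],
  "jaw": 0.32
}}

```text
time: 4.87
tool_pos: [0.4541, 0.1389, 0.0473]
eef_rot: [0.0, 0.048, 0.999, -0.0]
wrist_force: [0.3, 0.3, -0.5]
gripper_width: 0.0272
```

Call:
{"fn": "apply_moves", "kwargs": {
  "moves": [
    [[0, 0, -0.02], [0, 0, 0]],
    [[0, 0, -0.03], [0, 0, 0]],
    [[0, 0, -0.03], [0, 0, 0]],
    [[0, 0, -0.03], [0, 0, 0]],
    [[0, 0, -0.03], [0, 0, 0]],
    [[0, -0.03, 0], [0, 0, 0]],
    [[0, -0.04, 0], [0, 0, 0]],
    [[0, -0.03, 0], [0, 0, 0]]
  ]
}}

```text
time: 5.53
tool_pos: [0.4441, 0.0375, 0.1878]
eef_rot: [0.0, 0.048, 0.999, 0.0]
wrist_force: [1.0, -0.7, -0.3]
gripper_width: 0.0274
```

```bash
python3 t.py 0.471 -0.197 0.11 100.8
```

```text
t 5.53 pos [0.4441 0.0375 0.1878] F [ 0.9502 -0.7449 -0.3361] w 0.0274 j [-0.5639  0.1553  0.4498  2.0986 -0.0859  0.9037  1.4093]
shift now-axes [-0.0491 -0.2309  0.0778] | target-axes [ 0.0176 -0.2354  0.0778] | turn [  0.0153   0.0589 -16.2925]
```

Call:
{"fn": "apply_moves", "kwargs": {
  "moves": [
    [[-0.007, -0.033, 0], [0, 0, 0]],
    [[-0.007, -0.033, 0], [0, 0, 0]],
    [[-0.007, -0.033, 0], [0, 0, 0]],
    [[-0.007, -0.033, 0], [0, 0, 0]],
    [[-0.007, -0.033, 0], [0, 0, 0]],
    [[-0.007, -0.033, 0], [0, 0, 0]],
    [[-0.007, -0.033, 0], [0, 0, 0]],
    [[0, 0, 0], [0, 0, -6]]
  ],
  "jaw": 0.8
}}

```text
time: 6.2
tool_pos: [0.4707, -0.2012, 0.1876]
eef_rot: [0.0, -0.0, 1.0, -0.001]
wrist_force: [-0.8, -0.4, -0.7]
gripper_width: 0.0684
```

Call:
{"fn": "apply_moves", "kwargs": {
  "moves": [
    [[0, 0, 0], [0, 0, -5.3]],
    [[0, 0, 0], [0, 0, -5]],
    [[0, 0, 0.025], [0, 0, 0]],
    [[0, 0, 0.025], [0, 0, 0]],
    [[0, 0, 0.02], [0, 0, 0]],
    [[0, 0, 0], [0, 0, 0]],
    [[0, 0, 0], [0, 0, 0]],
    [[0, 0, 0], [0, 0, 0]]
  ]
}}

```text
time: 6.87
tool_pos: [0.4716, -0.1955, 0.1184]
eef_rot: [0.0, -0.094, 0.996, -0.0]
wrist_force: [0.0, -0.3, -0.0]
gripper_width: 0.0676
```

```bash
python3 t.py 0.4715 -0.197 0.022 100.8; python3 - <<'E'
from h import *
c=snap('side','s2');d=snap('top','t2')
b=c['frame'][130:290,230:370];a=d['frame'][180:270,180:360]
cv2.imwrite('pics/v2.png',cv2.cvtColor(np.hstack([cv2.resize(b,(394,450)),cv2.resize(a,(400,450))]),cv2.COLOR_RGB2BGR))
k=proj(c,[.4715,-.197,.06]);print((k-[230,130])*2.8125)
E
```

```text
t 6.87 pos [ 0.4716 -0.1955  0.1184] F [ 0.0304 -0.2909 -0.0284] w 0.0676 j [-0.0766  0.3969  0.495   2.009  -0.26    0.7952  2.3283]
shift now-axes [ 0.0005 -0.0014  0.0964] | target-axes [ 0.0004 -0.0015  0.0964] | turn [-0.0366  0.0478 -0.0153]
[108.02056711 157.61090949]
```

View pics/v2.png

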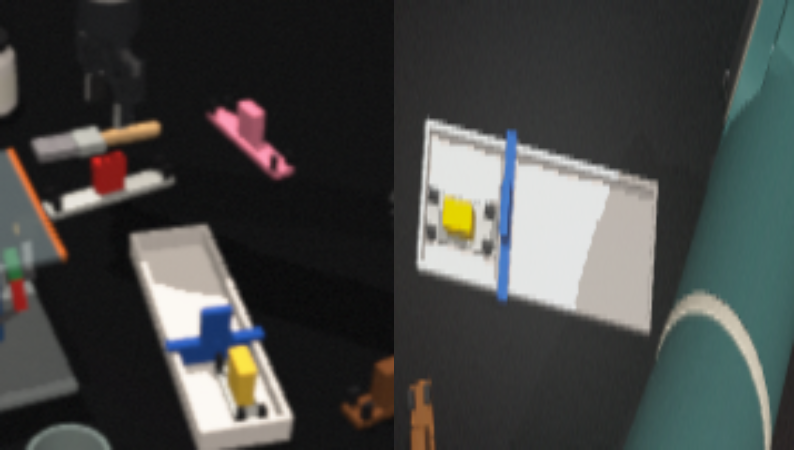

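The divider now stands just short of the short carrier's prongs, with its bar ends at top pixels (232.7,206.4) and (228.6,239.6). The gripper is above the red block. I'll descend and grip.

Call:
{"fn": "apply_moves", "kwargs": {
  "moves": [
    [[0, -0.001, 0.02], [0, 0, 0]],
    [[0, 0, 0.02], [0, 0, 0]],
    [[0, 0, 0.02], [0, 0, 0]],
    [[0, 0, 0.02], [0, 0, 0]],
    [[0, 0, 0.014], [0, 0, 0]],
    [[0, 0, 0], [0, 0, 0]],
    [[0, 0, 0], [0, 0, 0]],
    [[0, 0, 0], [0, 0, 0]]
  ]
}}

```text
time: 7.63
tool_pos: [0.4721, -0.1965, 0.0246]
eef_rot: [0.001, -0.094, 0.996, -0.0]
wrist_force: [0.5, -1.0, 0.1]
gripper_width: 0.0683
```

Call:
{"fn": "apply_moves", "kwargs": {
  "moves": [
    [[0, 0, 0], [0, 0, 0]],
    [[0, 0, 0], [0, 0, 0]],
    [[0, 0, 0], [0, 0, 0]],
    [[0, 0, 0], [0, 0, 0]],
    [[0, 0, 0], [0, 0, 0]],
    [[0, 0, 0], [0, 0, 0]],
    [[0, 0, 0], [0, 0, 0]],
    [[0, 0, 0], [0, 0, 0]]
  ],
  "jaw": 0
}}

```text
time: 8.3
tool_pos: [0.4716, -0.1962, 0.0238]
eef_rot: [0.0, -0.094, 0.996, -0.0]
wrist_force: [-0.7, 0.8, 8.3]
gripper_width: 0.0195
```

```bash
python3 t.py 0.4715 -0.197 0.022 100.8; python3 - <<'E'
from h import *
c=load('t2');ct=np.array([.4499,.0973]);ya=np.array([.0953,.9955])
for p in [(232.65,206.4),(228.6,239.6)]: print((onz(c,*p,.0375)[:2]-ct)@ya)
E
```

```text
t 8.3 pos [ 0.4716 -0.1962  0.0238] F [-0.7301  0.7832  8.3292] w 0.0195 j [ 0.005   0.5598  0.4045  2.0457 -0.376   0.6062  2.4258]
shift now-axes [ 0.0002 -0.0008  0.0018] | target-axes [ 0.0002 -0.0008  0.0018] | turn [-0.0039  0.0319 -0.0092]
0.04327973777102881
0.04205436379409985
```

Call:
{"fn": "apply_moves", "kwargs": {
  "moves": [
    [[0, 0, -0.005], [0, 0, 0]],
    [[0, 0, -0.015], [0, 0, 0]],
    [[0, 0, -0.02], [0, 0, 0]],
    [[0, 0, -0.025], [0, 0, 0]],
    [[0, 0, -0.025], [0, 0, 0]],
    [[0, 0, -0.02], [0, 0, 0]],
    [[0, 0, -0.01], [0, 0, 0]],
    [[0, 0, 0], [0, 0, 0]]
  ]
}}

```text
time: 8.97
tool_pos: [0.4722, -0.1963, 0.1452]
eef_rot: [0.002, -0.094, 0.996, -0.0]
wrist_force: [-0.1, -0.9, -1.2]
gripper_width: 0.0195
```

```bash
python3 t.py 0.4441 0.0366 0.14 -5.5; python3 - <<'E'
from h import *
c=snap('side','s3');d=snap('top','t3')
b=c['frame'][110:230,220:340]
cv2.imwrite('pics/v3.png',cv2.cvtColor(cv2.resize(b,(600,600),interpolation=cv2.INTER_CUBIC),cv2.COLOR_RGB2BGR))
# expected bar ends underside, bar centred on TCP, underside = tcp z-.0235
s=get_state();p=s['tool_pos'];h=np.radians(10.8)
for k in(-.09,0,.09):
    q=p+[k*np.cos(h),k*np.sin(h),-.0238];print(k,(proj(c,q)-[220,110])*5)
E
```

```text
t 8.97 pos [ 0.4722 -0.1963  0.1452] F [-0.0784 -0.8896 -1.2168] w 0.0195 j [-0.0982  0.3559  0.5191  1.9904 -0.2333  0.8496  2.308 ]
shift now-axes [-0.0161  0.2341  0.005 ] | target-axes [ 0.2292 -0.0503  0.0052] | turn [  0.1159   0.1742 106.3033]
-0.09 [353.59486656 281.05348992]
0 [242.90160398 310.74752452]
0.09 [126.39827343 342.00013962]
```

View pics/v3.png

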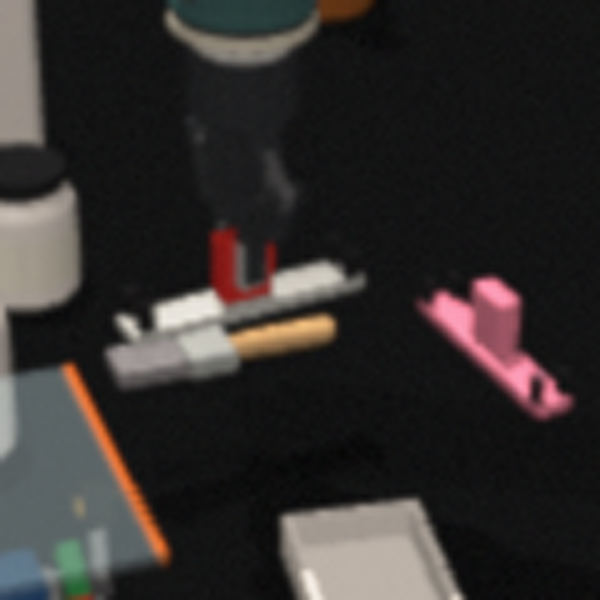

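The bar hangs level in the grip, about centred, with ends at crop pixels (122,332) and (365,283). I'll turn it, then carry it over.

Call:
{"fn": "apply_moves", "kwargs": {
  "moves": [
    [[0, 0, 0], [0, 0, 4]],
    [[0, 0, 0], [0, 0, 6.5]],
    [[0, 0, 0], [0, 0, 7]],
    [[0, 0, 0], [0, 0, 7]],
    [[0, 0, 0], [0, 0, 7]],
    [[0, 0, 0], [0, 0, 7]],
    [[0, 0, 0], [0, 0, 7]],
    [[0, 0, 0], [0, 0, 7]]
  ]
}}

```text
time: 9.73
tool_pos: [0.4705, -0.196, 0.1418]
eef_rot: [-0.001, 0.359, 0.933, -0.0]
wrist_force: [-0.1, 0.6, -1.9]
gripper_width: 0.0195
```

Call:
{"fn": "apply_moves", "kwargs": {
  "moves": [
    [[0, 0, 0], [0, 0, 7]],
    [[0, 0, 0], [0, 0, 7]],
    [[0, 0, 0], [0, 0, 7]],
    [[0, 0, 0], [0, 0, 7]],
    [[0, 0, 0], [0, 0, 7]],
    [[0, 0, 0], [0, 0, 7]],
    [[0, 0, 0], [0, 0, 7]],
    [[0, 0, 0], [0, 0, 4.8]]
  ]
}}

```text
time: 10.4
tool_pos: [0.4706, -0.196, 0.1419]
eef_rot: [-0.001, 0.743, 0.67, -0.001]
wrist_force: [0.5, 0.5, -2.1]
gripper_width: 0.0194
```

```bash
python3 t.py 0.4441 0.0366 0.14 -5.5
```

```text
t 10.4 pos [ 0.4706 -0.196   0.1419] F [ 0.5136  0.5303 -2.1435] w 0.0194 j [-0.424   0.4877  0.9557  2.0016 -0.5039  0.91    0.6961]
shift now-axes [ 0.2287 -0.0503  0.0018] | target-axes [ 0.229  -0.0487  0.0019] | turn [-0.1275  0.0501 -0.4023]
```

Call:
{"fn": "apply_moves", "kwargs": {
  "moves": [
    [[0.01, -0.002, 0], [0, 0, 0]],
    [[0.026, -0.006, 0], [0, 0, 0]],
    [[0.038, -0.008, 0], [0, 0, 0]],
    [[0.04, -0.009, 0], [0, 0, 0]],
    [[0.04, -0.009, 0], [0, 0, 0]],
    [[0.038, -0.008, 0], [0, 0, 0]],
    [[0.026, -0.006, 0], [0, 0, 0]],
    [[0.011, -0.002, 0], [0, 0, 0]]
  ]
}}

```text
time: 11.07
tool_pos: [0.4421, 0.0403, 0.142]
eef_rot: [-0.0, 0.739, 0.674, -0.001]
wrist_force: [0.5, 0.2, -2.3]
gripper_width: 0.0192
```

Call:
{"fn": "apply_moves", "kwargs": {
  "moves": [
    [[0, 0, 0.01], [0, 0, -0.4]],
    [[0, 0, 0.02], [0, 0, 0]],
    [[0, 0, 0.02], [0, 0, 0]],
    [[0, 0, 0.015], [0, 0, 0]],
    [[0, 0, 0.005], [0, 0, 0]],
    [[0, 0, 0], [0, 0, 0]],
    [[0, 0, 0], [0, 0, 0]],
    [[0, 0, 0], [0, 0, 0]]
  ]
}}

```text
time: 11.73
tool_pos: [0.4438, 0.0365, 0.0738]
eef_rot: [0.0, 0.738, 0.675, 0.0]
wrist_force: [-0.4, -0.2, -1.1]
gripper_width: 0.0194
```

```bash
python3 t.py 0.4441 0.0366 0.0288 -5.5; python3 - <<'E'
from h import *
c=snap('side','s4');d=snap('top','t4')
b=c['frame'][190:290,260:350];
cv2.imwrite('pics/v4.png',cv2.cvtColor(cv2.resize(b,(540,600),interpolation=cv2.INTER_CUBIC),cv2.COLOR_RGB2BGR))
s=get_state();p=s['tool_pos'];u=np.array([.0953,.9955,0]);x=np.array([.9955,-.0953,0])
for k in(-.09,.09):
  for w in (-.015,.015):
    print('bar under',k,w,(proj(c,p+k*u+w*x+[0,0,-.0238])-[260,190])*6)
E
```

```text
t 11.73 pos [0.4438 0.0365 0.0738] F [-0.4364 -0.2092 -1.0907] w 0.0194 j [-0.8826  0.4905  0.8826  2.1934 -0.5912  0.7108  0.3189]
shift now-axes [0.0002 0.0003 0.045 ] | target-axes [0.0002 0.0003 0.045 ] | turn [0.0335 0.0068 0.3793]
bar under -0.09 -0.015 [211.69359355 112.28225041]
bar under -0.09 0.015 [159.87441728 118.51873387]
bar under 0.09 -0.015 [299.62609306 319.35800214]
bar under 0.09 0.015 [242.21064177 327.29510387]
```

View pics/v4.png

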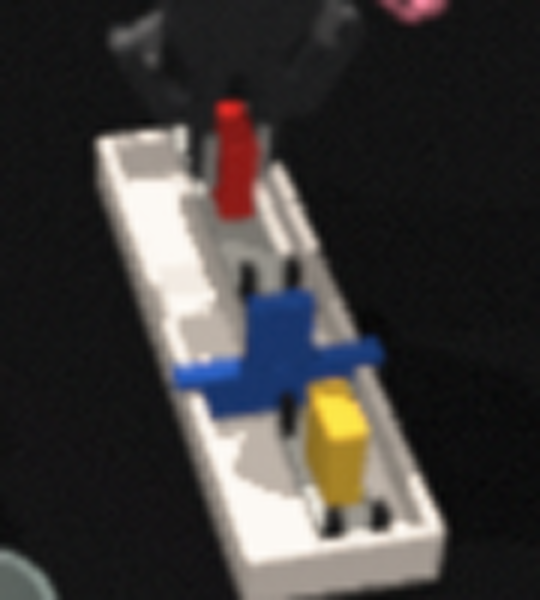

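```bash
python3 - <<'E'
from h import *
c=load('s4');p=np.array([.4438,.0365,.0738]);u=np.array([.0953,.9955,0]);x=np.array([.9955,-.0953,0])
for k in(.015,.02,.025,.03):
    print(k,[((proj(c,p+k*u+w*x+[0,0,-.0138])-[260,190])*6+2.5).round(0) for w in(-.01,.01)],[((proj(c,p+k*u+w*x+[0,0,.0362])-[260,190])*6+2.5).round(0) for w in(-.01,.01)])
E
```

```text
0.015 [array([255., 216.]), array([218., 221.])] [array([259., 140.]), array([222., 145.])]
0.02 [array([257., 222.]), array([220., 227.])] [array([262., 146.]), array([224., 151.])]
0.025 [array([260., 228.]), array([223., 233.])] [array([265., 152.]), array([227., 157.])]
0.03 [array([262., 234.]), array([225., 239.])] [array([267., 158.]), array([229., 162.])]
```

The carrier hangs over the long bay. The red face's bottom edge is at crop (217–256,216), against about 222 predicted if it were centred in the grip, so it is within about 4 mm and there are 8 mm of room at each end. I'll lower it slowly.

Call:
{"fn": "apply_moves", "kwargs": {
  "moves": [
    [[0.001, 0, 0.006], [0, 0, 0.3]],
    [[0, 0, 0.007], [0, 0, 0]],
    [[0, 0, 0.007], [0, 0, 0]],
    [[0, 0, 0.007], [0, 0, 0]],
    [[0, 0, 0.006], [0, 0, 0]],
    [[0, 0, 0.005], [0, 0, 0]],
    [[0, 0, 0.003], [0, 0, 0]],
    [[0, 0, 0], [0, 0, 0]]
  ]
}}

```text
time: 12.5
tool_pos: [0.4434, 0.0374, 0.0317]
eef_rot: [-0.0, 0.74, 0.673, -0.0]
wrist_force: [-0.5, -0.6, -1.4]
gripper_width: 0.0193
```

Call:
{"fn": "apply_moves", "kwargs": {
  "moves": [
    [[0, 0, 0.001], [0, 0, 0]],
    [[0, 0, 0.001], [0, 0, 0]],
    [[0, 0, 0.001], [0, 0, 0]],
    [[0, 0, 0.001], [0, 0, 0]],
    [[0, 0, 0], [0, 0, 0]],
    [[0, 0, 0], [0, 0, 0]],
    [[0, 0, 0], [0, 0, 0]],
    [[0, 0, 0], [0, 0, 0]]
  ]
}}

```text
time: 13.17
tool_pos: [0.4438, 0.0377, 0.0288]
eef_rot: [-0.0, 0.74, 0.673, 0.0]
wrist_force: [-5.7, 0.4, 15.0]
gripper_width: 0.0193
```

Call:
{"fn": "apply_moves", "kwargs": {
  "moves": [
    [[0, 0, -0.0007], [0, 0, 0]],
    [[0, 0, 0], [0, 0, 0]],
    [[0, 0, 0], [0, 0, 0]],
    [[0, 0, 0], [0, 0, 0]],
    [[0, 0, 0], [0, 0, 0]],
    [[0, 0, 0], [0, 0, 0]],
    [[0, 0, 0], [0, 0, 0]],
    [[0, 0, 0], [0, 0, 0]]
  ],
  "jaw": 0.42
}}

```text
time: 13.83
tool_pos: [0.4436, 0.0376, 0.029]
eef_rot: [0.0, 0.74, 0.673, -0.0]
wrist_force: [-0.4, -0.2, -0.0]
gripper_width: 0.0358
```

Call:
{"fn": "apply_moves", "kwargs": {
  "moves": [
    [[0, 0, -0.008], [0, 0, 0]],
    [[0, 0, -0.015], [0, 0, 0]],
    [[0, 0, -0.03], [0, 0, 0]],
    [[0, 0, -0.04], [0, 0, 0]],
    [[0, 0, -0.04], [0, 0, 0]],
    [[0, 0, -0.03], [0, 0, 0]],
    [[-0.02, 0, 0], [0, 0, 0]],
    [[-0.02, 0, 0], [0, 0, 0]]
  ]
}}

```text
time: 14.5
tool_pos: [0.4404, -0.0012, 0.1937]
eef_rot: [0.0, 0.738, 0.674, 0.002]
wrist_force: [0.7, -0.5, -0.3]
gripper_width: 0.0362
```

```bash
python3 - <<'E'
from h import *
c=snap('side','s5');d=snap('top','t5')
b=c['frame'][190:290,260:360];a=d['frame'][195:255,185:305]
cv2.imwrite('pics/v5.png',cv2.cvtColor(np.hstack([cv2.resize(b,(400,400),interpolation=cv2.INTER_CUBIC),cv2.resize(a,(400,400))]),cv2.COLOR_RGB2BGR))
E
python3 t.py 0.55 -0.06 0.2 92.4 60
```

```text
t 14.6 pos [ 0.4394 -0.0042  0.1928] F [-0.1298  0.8193 -0.7348] w 0.0357 j [-1.0731  0.2549  1.1585  2.1198 -0.2919  0.9378  0.1519]
shift now-axes [-0.0448  0.1154 -0.0072] | target-axes [-0.0603 -0.0603  0.09  ] | turn [-50.6962 -44.178  -87.9747]
```

View pics/v5.png

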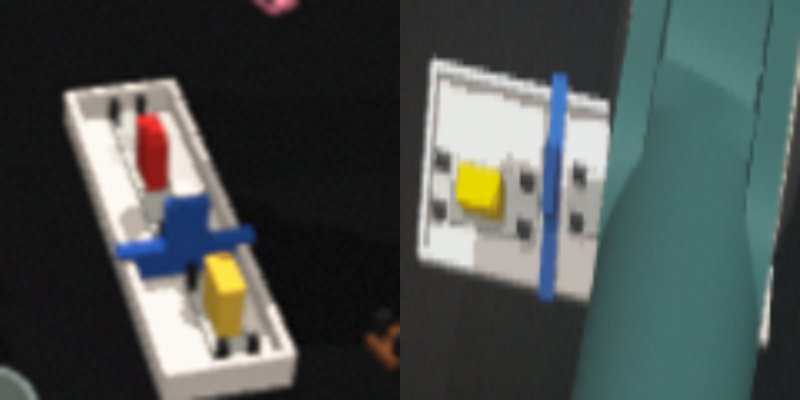

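The long carrier lies flat in the long bay, with the red block at crop (150,150) and the divider between the carriers; the short carrier is undisturbed. Next I'll turn the gripper for the switch, with the jaws shut.

Call:
{"fn": "apply_moves", "kwargs": {
  "moves": [
    [[0, 0, 0], [0, 0, -7]],
    [[0, 0, 0], [0, 0, -7]],
    [[0, 0, 0], [0, 0, -7]],
    [[0, 0, 0], [0, 0, -7]],
    [[0, 0, 0], [0, 0, -7]],
    [[0, 0, 0], [0, 0, -7]],
    [[0, 0, 0], [0, 0, -7]],
    [[0, 0, 0], [0, 0, -7]]
  ],
  "jaw": 0
}}

```text
time: 15.27
tool_pos: [0.4396, -0.0022, 0.1922]
eef_rot: [-0.0, 0.335, 0.942, -0.0]
wrist_force: [-0.9, 0.4, 0.4]
gripper_width: -0.0001
```

Call:
{"fn": "apply_moves", "kwargs": {
  "moves": [
    [[0, 0, 0], [0, 0, -7]],
    [[0, 0, 0], [0, 0, -7]],
    [[0, 0, 0], [0, 0, -7]],
    [[0, 0, 0], [0, 0, -7]],
    [[0, 0, 0], [0, 0, -7]],
    [[0, 0, 0], [0, 0, -7]],
    [[-0.025, -0.01, 0], [0, 0, 0]],
    [[-0.025, -0.01, 0], [0, 0, 0]]
  ]
}}

```text
time: 15.93
tool_pos: [0.491, -0.0193, 0.1924]
eef_rot: [0.0, -0.024, 1.0, 0.001]
wrist_force: [-0.1, 0.1, 1.3]
gripper_width: -0.0003
```

```bash
python3 t.py 0.5439 -0.0302 0.2 92.4 60
```

```text
t 15.93 pos [ 0.491  -0.0193  0.1924] F [-0.1323  0.1202  1.3002] w -0.0003 j [-0.6986  0.2906  0.7954  1.9997 -0.2561  0.9514  1.8445]
shift now-axes [-0.0524 -0.0133 -0.0076] | target-axes [-0.0328 -0.0131  0.0416] | turn [  0.2509 -59.993    0.2368]
```

Call:
{"fn": "apply_moves", "kwargs": {
  "moves": [
    [[0, 0, 0], [0, -6.5, 0]],
    [[0, 0, 0], [0, -6.5, 0]],
    [[0, 0, 0], [0, -6.5, 0]],
    [[0, 0, 0], [0, -6.5, 0]],
    [[0, 0, 0], [0, -6.5, 0]],
    [[0, 0, 0], [0, -6.5, 0]],
    [[0, 0, 0], [0, -6.5, 0]],
    [[0, 0, 0], [0, -6.5, 0]]
  ]
}}

```text
time: 16.6
tool_pos: [0.4827, -0.0321, 0.1945]
eef_rot: [0.292, -0.017, 0.956, -0.012]
wrist_force: [0.1, -0.0, 0.1]
gripper_width: -0.0001
```

```bash
python3 t.py 0.5439 -0.0302 0.2 92.4 60
```

```text
t 16.6 pos [ 0.4827 -0.0321  0.1945] F [ 0.1076 -0.0097  0.074 ] w -0.0001 j [-1.0059 -0.1002  0.9765  2.4325  0.538   0.196   1.1015]
shift now-axes [-0.0539  0.0001  0.0296] | target-axes [-0.0354 -0.0007  0.0502] | turn [ -2.0089 -26.0185   0.7692]
```

Call:
{"fn": "apply_moves", "kwargs": {
  "moves": [
    [[-0.0135, 0, 0.0075], [0, 0, 0]],
    [[-0.0135, 0, 0.0075], [0, 0, 0]],
    [[-0.0135, 0, 0.0075], [0, 0, 0]],
    [[-0.0135, 0, 0.0075], [0, 0, 0]],
    [[0, 0, 0], [-2, -6, 0.7]],
    [[0, 0, 0], [0, -6.5, 0]],
    [[0, 0, 0], [0, -6.5, 0]],
    [[0, 0, 0], [0, -6.5, 0]]
  ]
}}

```text
time: 17.27
tool_pos: [0.4973, -0.0428, 0.1947]
eef_rot: [0.299, -0.011, 0.954, -0.028]
wrist_force: [-0.2, 0.4, 0.2]
gripper_width: 0.0002
```

```bash
python3 t.py 0.5439 -0.0302 0.2 92.4 60
```

```text
t 17.27 pos [ 0.4973 -0.0428  0.1947] F [-0.1781  0.3814  0.2286] w 0.0002 j [-1.246  -0.0902  1.2287  2.4161  0.7271  0.1908  0.9243]
shift now-axes [-0.0417  0.012   0.0217] | target-axes [-0.0281  0.0106  0.0382] | turn [ -3.9049 -25.2294   1.0776]
```

```bash
cat > fk.py <<'E'
import numpy as np, itertools
from scipy.spatial.transform import Rotation as R
J=np.array([[-1.30150571,.41793464,-.01028888,1.61413364,.00470182,1.11069947,-.05297567],
[-0.9716,0.1279,0.1209,2.0001,-0.0183,1.0149,0.418],[-0.5494,0.2794,0.3579,2.1349,-0.1411,0.7511,1.3737],
[-0.4954,0.4225,0.307,2.1705,-0.2288,0.5782,1.4531],[-0.5639,0.1553,0.4498,2.0986,-0.0859,0.9037,1.4093],
[-0.0766,0.3969,0.495,2.009,-0.26,0.7952,2.3283],[0.005,0.5598,0.4045,2.0457,-0.376,0.6062,2.4258],
[-0.0982,0.3559,0.5191,1.9904,-0.2333,0.8496,2.308],[-0.424,0.4877,0.9557,2.0016,-0.5039,0.91,0.6961],
[-0.8826,0.4905,0.8826,2.1934,-0.5912,0.7108,0.3189],[-1.0731,0.2549,1.1585,2.1198,-0.2919,0.9378,0.1519],
[-0.6986,0.2906,0.7954,1.9997,-0.2561,0.9514,1.8445],[-1.0059,-0.1002,0.9765,2.4325,0.538,0.196,1.1015],[-1.246,-0.0902,1.2287,2.4161,0.7271,0.1908,0.9243]])
P=np.array([[.19105,.59474,.2307],[.3259,.3316,.2312],[.4466,.0756,.1211],[.448,.0748,.0475],[.4441,.0375,.1878],[.4716,-.1955,.1184],[.4716,-.1962,.0238],[.4722,-.1963,.1452],[.4706,-.196,.1419],[.4438,.0365,.0738],[.4394,-.0042,.1928],[.491,-.0193,.1924],[.4827,-.0321,.1945],[.4973,-.0428,.1947]])
Q=np.array([[-.00004,.15476,.98795,-.0006],[0,.155,.988,0],[-.001,.048,.999,-.001],[0,.048,.999,0],[0,.048,.999,0],[0,-.094,.996,0],[0,-.094,.996,0],[.002,-.094,.996,0],[-.001,.743,.67,-.001],[0,.738,.675,0],[0,.738,.674,.002],[0,-.024,1,.001],[.292,-.017,.956,-.012],[.299,-.011,.954,-.028]])
RT=R.from_quat(Q[:,[1,2,3,0]])
AX=np.array([[0,0,1],[0,1,0]]*3+[[0,0,1]],float)
def chain(j,s):
    o=[];r=R.identity()
    for i in range(7): r=r*R.from_rotvec(AX[i]*s[i]*j[i]); o.append(r)
    return o
def fit():
    best=None
    for s in itertools.product((1,-1),repeat=7):
        if s[1]<0: continue
        E=[chain(j,s)[-1].inv()*t for j,t in zip(J,RT)]
        m=R.concatenate(E).mean(); e=max((m.inv()*x).magnitude() for x in E)
        if best is None or e<best[0]: best=(e,s,m)
    e,s,m=best
    A=np.vstack([np.hstack([r.as_matrix() for r in chain(j,s)[:6]]+[(chain(j,s)[6]).as_matrix()]) for j in J])
    A=np.hstack([A,np.tile([[0],[0],[1.]],(len(J),1))])
    # geometric prior: shoulder z, link z's, and lateral offsets; small ridge
    v=np.linalg.lstsq(np.vstack([A,1e-3*np.eye(A.shape[1])]),np.r_[P.ravel(),np.zeros(A.shape[1])],rcond=None)[0]
    return e,s,m,v,np.abs(A@v-P.ravel()).max()
if __name__=='__main__':
    e,s,m,v,res=fit();np.set_printoptions(precision=3,suppress=True)
    print('rot err',e,s,m.as_rotvec());print(v[:21].reshape(7,3),v[21],'res',res)
E
python3 fk.py
```

```text
rot err 0.006524561797769901 (-1, 1, -1, 1, -1, 1, -1) [-0.    0.    1.57]
[[-0.    -0.007  0.145]
 [ 0.    -0.007  0.251]
 [-0.    -0.008  0.251]
 [-0.    -0.008  0.235]
 [ 0.    -0.     0.235]
 [-0.    -0.     0.154]
 [ 0.     0.     0.154]] 0.14468879453703126 res 5.7931962398893866e-05
```

```bash
cat > ik.py <<'E'
from fk import *
from scipy.optimize import least_squares
e,s,m,v,res=fit()
lo=np.array([-2.81,-.39,-1.27,.06,-1.19,.19,-2.82]);hi=np.array([2.81,2.02,1.25,2.57,4.33,2,2.82])
V=v[:21].reshape(7,3)
def fk(j):
    c=chain(j,s); return sum(r.apply(x) for r,x in zip(c,V))+[0,0,v[21]], c[-1]*m
def T(h,t):
    h,t=np.radians([h,t]);y=np.array([np.cos(h),np.sin(h),0]);f=np.array([np.sin(h),-np.cos(h),0])
    z=np.sin(t)*f-np.cos(t)*np.array([0,0,1]);return R.from_matrix(np.c_[np.cross(y,z),y,z])
def ik(p,rot,n=30,mar=.03,j0=None,reg=0):
    rng=np.random.default_rng(0);b=None
    for k in range(n):
        x0=rng.uniform(lo+.05,hi-.05) if j0 is None or k else np.clip(j0,lo+mar+.001,hi-mar-.001)
        def f(x):
            q,r=fk(x); return np.r_[(q-p)*10,(rot.inv()*r).as_rotvec()*3,reg*(x-(x0 if j0 is None else j0))]
        o=least_squares(f,x0,bounds=(lo+mar,hi-mar))
        if b is None or o.cost<b.cost:b=o
    return b.x,b.cost
E
python3 - <<'E'
from ik import *
np.set_printoptions(precision=2,suppress=True)
O=np.array([.6615,.0298,0]);ex=np.array([.9991,.042,0]);ey=np.array([-.042,.9991,0])
j0=J[-1]
for x,y,z in[(-.022,-.055,.134),(-.022,.01,.134),(-.12,-.055,.16)]:
  p=O+x*ex+y*ey+[0,0,z]
  for t in(35,45,52,60):
    a=ik(p,T(92.4,t),25);b=ik(p,T(-87.6,-t),25)
    print(x,y,t,a[0],'%.1e'%a[1],'|',b[0],'%.1e'%b[1])
E
```

```text
-0.022 -0.055 35 [ 0.9   0.65 -1.12  2.09  1.54  0.51  0.33] 2.6e-30 | [ 0.64  0.47 -0.75  2.1   1.38  0.27 -2.78] 3.3e-30
-0.022 -0.055 45 [ 0.97  0.72 -1.18  2.2   2.1   0.57 -0.13] 1.5e-30 | [-0.73  0.55  0.9   2.25  4.03  0.5   0.52] 8.9e-31
-0.022 -0.055 52 [-0.14  0.42  0.17  2.3   3.34  0.49 -1.76] 6.2e-31 | [-0.15  0.42  0.19  2.3   3.35  0.49  1.37] 2.0e-31
-0.022 -0.055 60 [ 0.81  0.68 -0.91  2.33  2.85  0.75 -0.86] 1.3e-30 | [-0.76  0.74  0.93  2.37  3.55  0.91  0.83] 9.5e-31
-0.022 0.01 35 [ 0.27  0.4  -0.47  2.11  1.37  0.22  0.21] 1.4e-30 | [ 0.26  0.39 -0.45  2.1   1.22  0.22 -2.79] 1.2e-03
-0.022 0.01 45 [ 0.8   0.69 -1.15  2.21  2.08  0.65 -0.25] 1.0e-30 | [-1.    0.65  1.05  2.26  4.02  0.5   0.35] 1.9e-30
-0.022 0.01 52 [ 0.3   0.46 -0.51  2.29  2.68  0.53 -1.06] 4.0e-31 | [-0.39  0.42  0.28  2.31  3.13  0.48  1.43] 1.4e-30
-0.022 0.01 60 [ 0.55  0.63 -0.8   2.34  2.73  0.83 -0.94] 1.6e-30 | [-0.6   0.54  0.51  2.37  3.19  0.75  1.26] 1.8e-30
-0.12 -0.055 35 [ 1.03  0.34 -1.12  2.3   1.37  0.27  0.37] 2.1e-30 | [ 0.95  0.3  -1.02  2.3   1.31  0.22 -2.74] 6.8e-28
-0.12 -0.055 45 [-1.02  0.42  1.21  2.46  4.08  0.53 -2.59] 3.7e-30 | [ 0.04  0.18 -0.01  2.43  3.33  0.26  1.44] 2.4e-28
-0.12 -0.055 52 [-0.99  0.54  1.21  2.52  3.84  0.75 -2.42] 2.1e-30 | [-1.    0.55  1.22  2.52  3.84  0.76  0.71] 2.7e-30
-0.12 -0.055 60 [ 0.81  0.43 -0.84  2.54  2.99  0.76 -1.15] 1.0e-30 | [ 0.75  0.41 -0.77  2.54  3.02  0.75  1.93] 1.1e-29
```

```bash
cat > plan.py <<'E'
from ik import *
import sys
np.set_printoptions(precision=3,suppress=True)
def rows(jp):
    out=[]
    for a,b in zip(jp[:-1],jp[1:]):
        pa,ra=fk(a);pb,rb=fk(b);out.append(np.r_[ra.inv().apply(pb-pa),np.degrees((ra.inv()*rb).as_rotvec())])
    return np.array(out)
def local(j,p,rot):   # nearest local solution as a check
    f=lambda x:np.r_[(fk(x)[0]-p)*30,(rot.inv()*fk(x)[1]).as_rotvec()*10,.02*(x-j)]
    return least_squares(f,np.clip(j,lo+.001,hi-.001),bounds=(lo,hi)).x
E
cat > p1.py <<'E'
from plan import *
from workcell import get_state
j=get_state()['joint_positions']
O=np.array([.6615,.0298,0]);ex=np.array([.9991,.042,0]);ey=np.array([-.042,.9991,0])
p=O-.14*ex-.055*ey+[0,0,.2]
g=None
for k in range(60):
    rng=np.random.default_rng(k);x0=np.clip(j+rng.normal(0,.3,7)+[0,.3,-.2,0,2.7,.3,-2.9],lo+.06,hi-.06)
    o=least_squares(lambda x:np.r_[(fk(x)[0]-p)*30,(T(92.4,50).inv()*fk(x)[1]).as_rotvec()*10,.01*(x-x0)],x0,bounds=(lo+.05,hi-.05))
    d=np.abs((o.x-j)/np.array([1.89,1.89,2.39,2.39,3.01,3.01,3.01])).max()
    if np.linalg.norm(fk(o.x)[0]-p)<.003 and o.x[4]>2 and (g is None or d<g[0]): g=(d,o.x)
print(j,g)
N=24;jp=np.array([j+(g[1]-j)*k/N for k in range(N+1)])
r=rows(jp);print(r)
print('pos',np.array([fk(x)[0] for x in jp])[::3]); 
q=j.copy()
for row in r:
    pp,rr=fk(q);q=local(q,pp+rr.apply(row[:3]),rr*R.from_rotvec(np.radians(row[3:])))
print('local end',q,jp[-1])
E
python3 p1.py
```

```text
[-1.246 -0.09   1.229  2.416  0.727  0.191  0.924] (np.float64(0.9246178417450551), array([-0.594,  0.06 ,  0.656,  2.514,  3.482,  0.31 , -1.859]))
[[ 0.    -0.009 -0.     1.551 -0.349  0.099]
 [-0.001 -0.008  0.     1.492 -0.486  0.097]
 [-0.001 -0.008  0.     1.412 -0.618  0.094]
 [-0.002 -0.007  0.     1.311 -0.742  0.091]
 [-0.002 -0.007  0.     1.191 -0.857  0.088]
 [-0.003 -0.006  0.     1.053 -0.958  0.085]
 [-0.003 -0.005  0.     0.897 -1.045  0.082]
 [-0.004 -0.004  0.     0.726 -1.114  0.08 ]
 [-0.004 -0.003  0.     0.542 -1.163  0.08 ]
 [-0.004 -0.002  0.001  0.348 -1.191  0.081]
 [-0.004 -0.001  0.001  0.146 -1.196  0.084]
 [-0.004  0.     0.001 -0.061 -1.178  0.09 ]
 [-0.004  0.001  0.001 -0.27  -1.134  0.098]
 [-0.003  0.002  0.001 -0.477 -1.066  0.11 ]
 [-0.003  0.003  0.001 -0.68  -0.973  0.125]
 [-0.002  0.004  0.001 -0.874 -0.855  0.143]
 [-0.001  0.005  0.001 -1.057 -0.715  0.165]
 [-0.     0.006  0.001 -1.225 -0.552  0.191]
 [ 0.001  0.007  0.001 -1.376 -0.369  0.22 ]
 [ 0.002  0.008  0.    -1.507 -0.169  0.253]
 [ 0.003  0.008  0.    -1.616  0.047  0.289]
 [ 0.004  0.009  0.    -1.7    0.275  0.328]
 [ 0.006  0.009  0.    -1.758  0.512  0.37 ]
 [ 0.007  0.009  0.    -1.788  0.756  0.413]]
pos [[ 0.497 -0.043  0.195]
 [ 0.499 -0.067  0.198]
 [ 0.504 -0.087  0.204]
 [ 0.512 -0.098  0.212]
 [ 0.522 -0.101  0.22 ]
 [ 0.53  -0.094  0.224]
 [ 0.535 -0.079  0.223]
 [ 0.534 -0.057  0.215]
 [ 0.524 -0.031  0.2  ]]
local end [-0.77   0.068  0.844  2.518  3.534  0.318 -1.911] [-0.594  0.06   0.656  2.514  3.482  0.31  -1.859]
```

Call:
{"fn": "apply_moves", "kwargs": {
  "moves": [
    [[0, -0.009, 0], [1.55, -0.35, 0.1]],
    [[-0.001, -0.008, 0], [1.5, -0.5, 0.1]],
    [[-0.001, -0.008, 0], [1.4, -0.6, 0.1]],
    [[-0.002, -0.007, 0], [1.3, -0.75, 0.1]],
    [[-0.002, -0.007, 0], [1.2, -0.85, 0.1]],
    [[-0.003, -0.006, 0], [1.05, -0.95, 0.1]],
    [[-0.003, -0.005, 0], [0.9, -1.05, 0.1]],
    [[-0.004, -0.004, 0], [0.7, -1.1, 0.1]]
  ]
}}

```text
time: 17.93
tool_pos: [0.5079, -0.0961, 0.211]
eef_rot: [0.35, 0.018, 0.93, -0.105]
wrist_force: [-0.5, -0.9, 0.4]
gripper_width: -0.0001
```

```bash
sed -i 's/^N=24/N=16/;s/\[0,.3,-.2,0,2.7,.3,-2.9\]/[0,.1,-.2,0,3.4-j[4],.1,-1.8-j[6]]/' p1.py; python3 p1.py
```

```text
[-0.974 -0.046  0.981  2.449  1.628  0.235  0.014] (np.float64(0.6008958436845089), array([-0.318,  0.057,  0.366,  2.507,  3.419,  0.302, -1.795]))
[[-0.004 -0.003  0.     0.522 -1.188  0.039]
 [-0.004 -0.002  0.     0.33  -1.199  0.041]
 [-0.004 -0.001  0.     0.132 -1.19   0.046]
 [-0.004  0.     0.001 -0.071 -1.159  0.054]
 [-0.004  0.001  0.001 -0.275 -1.107  0.065]
 [-0.003  0.002  0.001 -0.477 -1.032  0.081]
 [-0.002  0.003  0.001 -0.675 -0.936  0.101]
 [-0.002  0.004  0.001 -0.865 -0.819  0.125]
 [-0.001  0.005  0.001 -1.044 -0.682  0.154]
 [-0.     0.006  0.001 -1.211 -0.527  0.187]
 [ 0.001  0.007  0.001 -1.361 -0.355  0.224]
 [ 0.002  0.008  0.001 -1.494 -0.168  0.265]
 [ 0.003  0.008  0.001 -1.607  0.031  0.309]
 [ 0.004  0.009  0.001 -1.698  0.239  0.357]
 [ 0.005  0.009  0.001 -1.766  0.454  0.406]
 [ 0.007  0.009  0.001 -1.81   0.674  0.457]]
pos [[ 0.508 -0.096  0.211]
 [ 0.517 -0.101  0.22 ]
 [ 0.526 -0.097  0.225]
 [ 0.533 -0.084  0.225]
 [ 0.534 -0.064  0.219]
 [ 0.528 -0.04   0.206]]
local end [-0.781  0.068  0.855  2.518  3.537  0.318 -1.914] [-0.318  0.057  0.366  2.507  3.419  0.302 -1.795]
```

Following the plan exactly.

Call:
{"fn": "apply_moves", "kwargs": {
  "moves": [
    [[-0.004, -0.003, 0], [0.5, -1.2, 0]],
    [[-0.004, -0.002, 0], [0.3, -1.2, 0]],
    [[-0.004, -0.001, 0], [0.1, -1.2, 0]],
    [[-0.004, 0, 0.001], [-0.1, -1.15, 0.1]],
    [[-0.004, 0.001, 0.001], [-0.3, -1.1, 0.1]],
    [[-0.003, 0.002, 0.001], [-0.5, -1, 0.1]],
    [[-0.002, 0.003, 0.001], [-0.7, -0.95, 0.1]],
    [[-0.002, 0.004, 0.001], [-0.85, -0.8, 0.1]]
  ]
}}

```text
time: 18.6
tool_pos: [0.5312, -0.0911, 0.2258]
eef_rot: [0.42, 0.007, 0.903, -0.092]
wrist_force: [0.3, -0.7, -0.5]
gripper_width: 0.0
```

Call:
{"fn": "apply_moves", "kwargs": {
  "moves": [
    [[-0.001, 0.005, 0.001], [-1.05, -0.7, 0.15]],
    [[0, 0.006, 0.001], [-1.2, -0.5, 0.2]],
    [[0.001, 0.007, 0.001], [-1.4, -0.35, 0.2]],
    [[0.002, 0.008, 0.001], [-1.5, -0.15, 0.3]],
    [[0.003, 0.008, 0.001], [-1.6, 0, 0.3]],
    [[0.004, 0.009, 0.001], [-1.7, 0.25, 0.35]],
    [[0.005, 0.009, 0.001], [-1.75, 0.45, 0.4]],
    [[0.007, 0.009, 0.001], [-1.8, 0.7, 0.45]]
  ]
}}

```text
time: 19.27
tool_pos: [0.5259, -0.0316, 0.1988]
eef_rot: [0.421, -0.02, 0.907, 0.012]
wrist_force: [0.3, 0.4, 1.2]
gripper_width: -0.0001
```

```bash
python3 t.py 0.5439 -0.0302 0.165 92.4 60
```

```text
t 19.27 pos [ 0.5259 -0.0316  0.1988] F [0.3158 0.38   1.2446] w -0.0001 j [-0.784   0.081   0.8722  2.5123  3.6071  0.3274 -1.9795]
shift now-axes [0.0142 0.0004 0.0356] | target-axes [0.0202 0.0006 0.0325] | turn [  0.3868 -10.1272  -0.0398]
```

```bash
python3 t.py 0.5553 -0.0297 0.184 92.4 60; python3 - <<'E'
from plan import *
from workcell import get_state
j=get_state()['joint_positions'];p,r=fk(j)
q=j
for k in range(1,9):
    q=local(q,p+(np.array([.5553,-.0297,.184])-p)*k/8,r*R.from_rotvec(np.radians([.3,-10.1*k/8,0])))
print(q); p2,r2=fk(q)
for k in range(1,11): q=local(q,p2+r2.apply([0,0,.01*k]),r2)
print(q,fk(q)[0])
for k in range(1,9): q=local(q,p2+r2.apply([0,.008*k,.1]),r2)
print(q,fk(q)[0])
E
```

```text
t 19.27 pos [ 0.5259 -0.0316  0.1988] F [0.3158 0.38   1.2446] w -0.0001 j [-0.784   0.081   0.8722  2.5123  3.6071  0.3274 -1.9795]
shift now-axes [-0.0077  0.0004  0.0321] | target-axes [-0.0019  0.0007  0.0329] | turn [  0.3868 -10.1272  -0.0398]
[-0.708  0.35   0.835  2.55   3.5    0.765 -1.995]
[-0.599  0.615  0.719  2.368  3.473  0.841 -2.111] [ 0.642 -0.026  0.134]
[-0.771  0.611  0.718  2.376  3.292  0.772 -2.068] [0.639 0.038 0.134]
```

Call:
{"fn": "apply_moves", "kwargs": {
  "moves": [
    [[-0.002, 0, 0.008], [0, 0, 0]],
    [[-0.002, 0, 0.008], [0, 0, 0]],
    [[-0.002, 0, 0.008], [0, 0, 0]],
    [[-0.002, 0, 0.008], [0, 0, 0]],
    [[0, 0, 0], [0.4, -3.4, 0]],
    [[0, 0, 0], [0, -3.4, 0]],
    [[0, 0, 0], [0, -3.3, 0]],
    [[0, 0, 0], [0, 0, 0]]
  ]
}}

```text
time: 19.93
tool_pos: [0.5543, -0.0307, 0.1829]
eef_rot: [0.5, -0.018, 0.866, 0.009]
wrist_force: [0.5, -0.0, -0.6]
gripper_width: 0.0005
```

```bash
python3 t.py 0.6419 -0.0261 0.134 92.4 60; python3 - <<'E'
from h import *
d=snap('top','t6');c=snap('side','s6')
b=c['frame'][160:280,180:300];a=d['frame'][110:210,210:330]
cv2.imwrite('pics/v6.png',cv2.cvtColor(np.hstack([cv2.resize(b,(400,400),interpolation=cv2.INTER_CUBIC),cv2.resize(a,(400,400),interpolation=cv2.INTER_CUBIC)]),cv2.COLOR_RGB2BGR))
E
```

```text
t 19.93 pos [ 0.5543 -0.0307  0.1829] F [ 0.5013 -0.0134 -0.5767] w 0.0005 j [-0.7235  0.3597  0.8541  2.5524  3.5028  0.773  -2.0017]
shift now-axes [-0.0015  0.0011  0.1004] | target-axes [-0.0015  0.0009  0.1004] | turn [-0.1306 -0.0212  0.107 ]
```

View pics/v6.png

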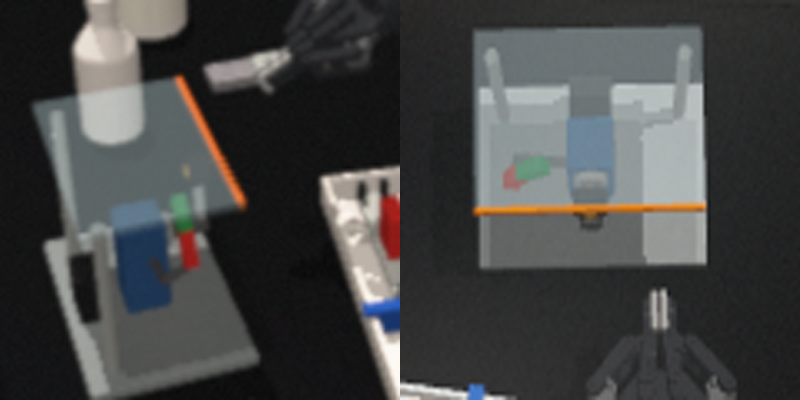

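The top crop shows the closed fingertips at (659,300), about 57 mm to the -y side of the roller at (592,215) and clear of the orange edge at row 208. I'll slide in along the tool axis.

Call:
{"fn": "apply_moves", "kwargs": {
  "moves": [
    [[-0.001, 0.001, 0.012], [0, 0, 0]],
    [[0, 0, 0.014], [0, 0, 0]],
    [[0, 0, 0.014], [0, 0, 0]],
    [[0, 0, 0.014], [0, 0, 0]],
    [[0, 0, 0.014], [0, 0, 0]],
    [[0, 0, 0.014], [0, 0, 0]],
    [[0, 0, 0.012], [0, 0, 0]],
    [[0, 0, 0.006], [0, 0, 0]]
  ]
}}

```text
time: 20.7
tool_pos: [0.6441, -0.026, 0.1355]
eef_rot: [0.5, -0.018, 0.866, 0.009]
wrist_force: [0.8, 0.0, -0.5]
gripper_width: -0.0
```

```bash
python3 t.py 0.6419 -0.0261 0.134 92.4 60; python3 - <<'E'
from h import *
d=snap('top','t7');c=snap('side','s7')
b=c['frame'][170:270,190:290];a=d['frame'][120:200,220:320]
cv2.imwrite('pics/v7.png',cv2.cvtColor(np.hstack([cv2.resize(b,(400,400),interpolation=cv2.INTER_CUBIC),cv2.resize(a,(400,320),interpolation=cv2.INTER_CUBIC).repeat(1,0) if 0 else cv2.resize(a,(400,400),interpolation=cv2.INTER_CUBIC)]),cv2.COLOR_RGB2BGR))
E
```

```text
t 20.7 pos [ 0.6441 -0.026   0.1355] F [ 0.8108  0.0052 -0.4718] w -0.0 j [-0.614   0.6192  0.7366  2.3628  3.4778  0.8352 -2.1233]
shift now-axes [ 0.0024  0.     -0.0012] | target-axes [ 0.0024  0.     -0.0012] | turn [-0.0963 -0.0484  0.0634]
```

View pics/v7.png

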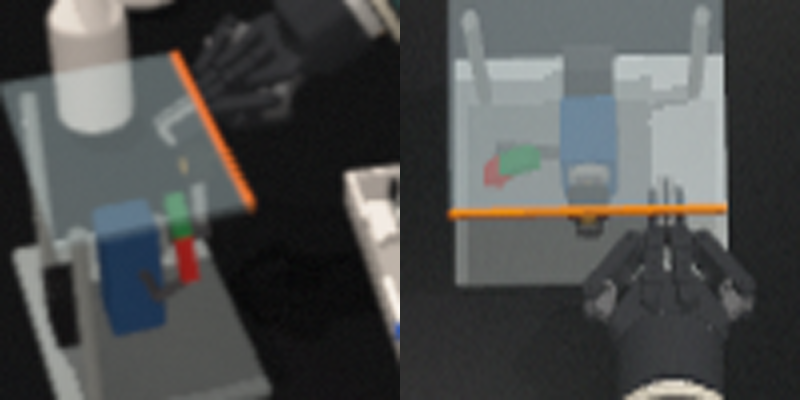

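The fingertips are under the shield at (667,185), to the right of the roller at (588,190), without contact. I'll move towards it and feel for the roller.

Call:
{"fn": "apply_moves", "kwargs": {
  "moves": [
    [[0, 0.005, 0], [0, 0, 0]],
    [[0, 0.005, 0], [0, 0, 0]],
    [[0, 0.005, 0], [0, 0, 0]],
    [[0, 0.004, 0], [0, 0, 0]],
    [[0, 0.003, 0], [0, 0, 0]],
    [[0, 0.002, 0], [0, 0, 0]],
    [[0, 0, 0], [0, 0, 0]],
    [[0, 0, 0], [0, 0, 0]]
  ]
}}

```text
time: 21.47
tool_pos: [0.6413, -0.0025, 0.135]
eef_rot: [0.5, -0.018, 0.866, 0.009]
wrist_force: [-0.0, -0.7, 0.7]
gripper_width: -0.0005
```

Call:
{"fn": "apply_moves", "kwargs": {
  "moves": [
    [[0, 0.003, 0], [0, 0, 0]],
    [[0, 0.003, 0], [0, 0, 0]],
    [[0, 0.003, 0], [0, 0, 0]],
    [[0, 0.003, 0], [0, 0, 0]],
    [[0, 0.003, 0], [0, 0, 0]],
    [[0, 0, 0], [0, 0, 0]],
    [[0, 0, 0], [0, 0, 0]],
    [[0, 0, 0], [0, 0, 0]]
  ]
}}

```text
time: 22.13
tool_pos: [0.6408, 0.0124, 0.1349]
eef_rot: [0.5, -0.018, 0.866, 0.009]
wrist_force: [0.5, -1.0, -1.0]
gripper_width: 0.0
```

```bash
python3 - <<'E'
from workcell import get_state
import numpy as np
s=get_state();p=s['tool_pos'];d=p[:2]-[.6615,.0298];print(s['wrist_force'],p,'st x',d@[.9991,.042],'st y',d@[-.042,.9991])
from h import *
dd=snap('top','t8');c=snap('side','s8')
b=c['frame'][170:270,190:290];a=dd['frame'][120:200,220:320]
cv2.imwrite('pics/v8.png',cv2.cvtColor(np.hstack([cv2.resize(b,(400,400),interpolation=cv2.INTER_CUBIC),cv2.resize(a,(400,400),interpolation=cv2.INTER_CUBIC)]),cv2.COLOR_RGB2BGR))
E
```

```text
[ 0.52585548 -0.97874524 -0.98610632] [0.64075511 0.01237913 0.1349123 ] st x -0.02145789996477774 st y -0.016533906911373266
```

View pics/v8.png

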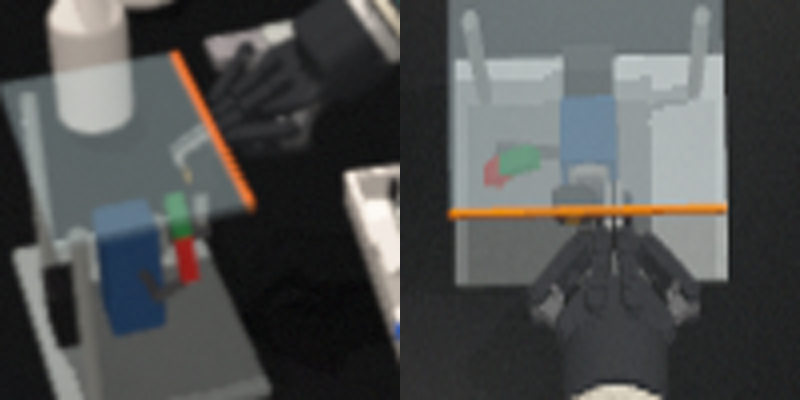

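The roller has shifted left to (573,205), about 10 mm, so θ ≈ 0.17. The wrist force of about 1 N agrees. I'll push on carefully into the green.

Call:
{"fn": "apply_moves", "kwargs": {
  "moves": [
    [[0, 0.004, 0], [0, 0, 0]],
    [[0, 0.004, 0], [0, 0, 0]],
    [[0, 0.004, 0], [0, 0, 0]],
    [[0, 0.004, 0], [0, 0, 0]],
    [[0, 0.004, 0], [0, 0, 0]],
    [[0, 0.003, 0], [0, 0, 0]],
    [[0, 0.002, 0], [0, 0, 0]],
    [[0, 0, 0], [0, 0, 0]]
  ]
}}

```text
time: 22.9
tool_pos: [0.6397, 0.0378, 0.1348]
eef_rot: [0.5, -0.018, 0.866, 0.009]
wrist_force: [-0.3, -4.1, -2.1]
gripper_width: 0.0
```

```bash
python3 - <<'E'
from workcell import get_state
import numpy as np
s=get_state();p=s['tool_pos'];d=p[:2]-[.6615,.0298];print(s['time'],s['wrist_force'],p,'st x',d@[.9991,.042],'st y',d@[-.042,.9991])
from h import *
dd=snap('top','t9');c=snap('side','s9')
b=c['frame'][170:270,190:290];a=dd['frame'][120:200,220:320]
cv2.imwrite('pics/v9.png',cv2.cvtColor(np.hstack([cv2.resize(b,(400,400),interpolation=cv2.INTER_CUBIC),cv2.resize(a,(400,400),interpolation=cv2.INTER_CUBIC)]),cv2.COLOR_RGB2BGR))
# expected roller centre in both crops by angle
O=np.array([.6615,.0298,0]);ex=np.array([.9991,.042,0]);ey=np.array([-.042,.9991,0])
for t in(.5,.6,.7,.8,.95):
    q=O-.030*ex+.06*np.sin(t)*ey+[0,0,.085+.06*np.cos(t)]
    k=proj(c,q);l=proj(dd,q);print(t,(k-[190,170])*4+1.5,[(l[0]-220)*4+401.5,(l[1]-120)*5+2])
E
```

```text
22.9 [-0.30755817 -4.13069674 -2.06539835] [0.63966354 0.03778973 0.13478276] st x -0.021481243297419583 st y 0.008899666123001542
0.5 [205.96272608 193.63907137] [np.float64(552.4559827347382), np.float64(205.83641753069867)]
0.6 [208.08940427 201.12239501] [np.float64(545.7225894714834), np.float64(207.18275283750071)]
0.7 [210.12073275 208.89532369] [np.float64(539.4967902499227), np.float64(208.7042771313156)]
0.8 [212.03315183 216.87011663] [np.float64(533.8427909785604), np.float64(210.38323441607017)]
0.95 [214.63081884 229.01158058] [np.float64(526.555509577859), np.float64(213.15417534817112)]
```

```bash
python3 - <<'E'
from h import *
a=load('t6')['frame'].astype(int).sum(2);O=np.array([.6615,.0298,0]);ex=np.array([.9991,.042,0]);ey=np.array([-.042,.9991,0])
for f in('t8','t9'):
    c=load(f);b=c['frame'].astype(int).sum(2);print(f,'rows 155-168, cols 248-272');print((b-a)[157:168,248:274])
for t in(.0,.17,.55,.64,.75,.95):
    q=lambda w,x:proj(c,O+x*ex+(.06*np.sin(t)+w)*ey+[0,0,.085+.06*np.cos(t)])
    print(t,'left edge',q(.016,-.039),q(.016,-.021))
E
```

```text
t8 rows 155-168, cols 248-272
[[   7    4    2    4    6    5    4    4    4    1  -23  -51  -73  -22
   -10    4   -1    3   -2   14   35   44   42  105   92   -7]
 [   3    1    2   -3    6    2    8    3    3   -5 -102 -103  -95  -16
     6   10    3    3    3   -1    4   34   39  109  113  -16]
 [   4    0    4    3    2   -1    3    0    8  -13 -109 -113 -107  -55
     9    7   -2   -1    1   -2   -5   15   33  112   90  -62]
 [   3    0    4    4    6    2    2    4    2   -7 -113 -113 -111 -104
     6    7    2    2    3    3   -8    8   27  110   65  -86]
 [   1    5   -1    0    2    3    5    0    4   -8  -60  -56  -35  -27
     4    3    7    6    2    1    5   10   13   43   12  -26]
 [  -4   -3   12    1    3    3    9    1   10   -4   -4   -1  -12    0
     4    8    1   -1    7    6    1    5    1    7   -5   -5]
 [  -2   -1    4   -1    6    7   10   -4    1   -5  -45 -108 -107  -79
    61   60   44  -28  -94  -92  -53   13   35  131   64 -105]
 [  -1    1    0   -1    3   -3    5    1    0   10   -5  -56 -136  -76
   -57   -4   71  -23  -57  -48   42  -54   18  128  
[... 1656 characters left out ...]
  0]
 [   6    4   -3   -5   -5   -8   -9   -3    0    4   -5  -37 -107 -119
   -92  -70  -38   -2   25   22    7   16    7    6   -4  -44]
 [  -1    0    1    2    4  -11  -51  -99  -91  -61  -48 -101 -106 -123
  -116 -107 -117  -92  -40  -41  -37  -52 -103  -72 -103 -117]]
0.0 left edge [262.01567426 163.10749501] [261.93540395 157.15307569]
0.17 left edge [258.58704956 163.2282096 ] [258.51230534 157.27668339]
0.55 left edge [251.52955089 163.94672558] [251.46641697 158.02416088]
0.64 left edge [250.07299357 164.1979878 ] [250.01229506 158.28644294]
0.75 left edge [248.4427251  164.54088159] [248.38477248 158.64469227]
0.95 left edge [245.9612933  165.24992706] [245.90758014 159.38628257]
```

The force model (4.1 N) gives θ ≈ 0.64 and the roller's left edge in the top image (column 249.2) gives ≈ 0.70, so both lie inside the green. I'll nudge 2 mm towards the middle and hold.

Call:
{"fn": "apply_moves", "kwargs": {
  "moves": [
    [[0, 0.001, 0], [0, 0, 0]],
    [[0, 0.001, 0], [0, 0, 0]],
    [[0, 0, 0], [0, 0, 0]],
    [[0, 0, 0], [0, 0, 0]],
    [[0, 0, 0], [0, 0, 0]],
    [[0, 0, 0], [0, 0, 0]],
    [[0, 0, 0], [0, 0, 0]],
    [[0, 0, 0], [0, 0, 0]]
  ]
}}

```text
time: 23.67
tool_pos: [0.6397, 0.0394, 0.1349]
eef_rot: [0.5, -0.018, 0.866, 0.009]
wrist_force: [0.8, -4.9, -2.2]
gripper_width: -0.0
```

Call:
{"fn": "apply_moves", "kwargs": {
  "moves": [
    [[0, 0, 0], [0, 0, 0]],
    [[0, 0, 0], [0, 0, 0]],
    [[0, 0, 0], [0, 0, 0]],
    [[0, 0, 0], [0, 0, 0]],
    [[0, 0, 0], [0, 0, 0]],
    [[0, 0, 0], [0, 0, 0]],
    [[0, 0, 0], [0, 0, 0]],
    [[0, 0, 0], [0, 0, 0]]
  ]
}}

```text
time: 24.33
tool_pos: [0.6397, 0.0394, 0.1349]
eef_rot: [0.5, -0.018, 0.866, 0.009]
wrist_force: [0.5, -5.3, -1.0]
gripper_width: -0.0
```

```bash
python3 - <<'E'
from h import *
a=load('t6')['frame'].astype(int).sum(2);c=snap('top','t10');s=get_state();print(s['time'],s['wrist_force'],s['tool_pos']);print((c['frame'].astype(int).sum(2)-a)[158:161,244:262])
E
```

```text
24.3833 [ 1.02535896 -4.95551085 -0.94000371] [0.63965674 0.03936397 0.13485321]
[[   1    3    4    2    2   -1  -52  -78  -98  -98  -97 -103  -98  -91
   -65  -24  -38   20]
 [   5    3    4    4    0  -33 -109 -114 -110 -111 -108 -114 -105 -113
  -106 -104  -89  -22]
 [   2    0    4    1    0  -60 -116 -111 -110 -113 -112 -108 -114 -109
  -113 -109 -101  -67]]
```

The force of about 5 N and the image edge at 248.95 both give θ ≈ 0.71–0.74, held for 1.4 s. I'll let it return slowly and withdraw.

Call:
{"fn": "apply_moves", "kwargs": {
  "moves": [
    [[0, -0.004, 0], [0, 0, 0]],
    [[0, -0.005, 0], [0, 0, 0]],
    [[0, -0.005, 0], [0, 0, 0]],
    [[0, -0.005, 0], [0, 0, 0]],
    [[0, -0.005, 0], [0, 0, 0]],
    [[0, -0.005, 0], [0, 0, 0]],
    [[0, -0.005, 0], [0, 0, 0]],
    [[0, -0.005, 0], [0, 0, 0]]
  ]
}}

```text
time: 25.05
tool_pos: [0.6412, -0.0001, 0.1349]
eef_rot: [0.5, -0.018, 0.866, 0.009]
wrist_force: [-0.2, 0.2, -0.4]
gripper_width: 0.0
```

Call:
{"fn": "apply_moves", "kwargs": {
  "moves": [
    [[0, -0.006, 0], [0, 0, 0]],
    [[0, -0.008, 0], [0, 0, 0]],
    [[0, -0.008, 0], [0, 0, 0]],
    [[0, -0.004, 0], [0, 0, 0]],
    [[0, 0, -0.006], [0, 0, 0]],
    [[0, 0, -0.012], [0, 0, 0]],
    [[0, 0, -0.014], [0, 0, 0]],
    [[0, 0, -0.014], [0, 0, 0]]
  ]
}}

```text
time: 25.72
tool_pos: [0.6016, -0.0272, 0.1581]
eef_rot: [0.499, -0.018, 0.866, 0.009]
wrist_force: [-0.1, 0.8, -0.2]
gripper_width: 0.0003
```

Call:
{"fn": "apply_moves", "kwargs": {
  "moves": [
    [[0, 0, -0.014], [0, 0, 0]],
    [[0, 0, -0.014], [0, 0, 0]],
    [[0, 0, -0.014], [0, 0, 0]],
    [[0, 0, -0.012], [0, 0, 0]],
    [[0, 0, -0.004], [0, 0, 0]],
    [[0, 0, 0], [0, 0, 0]],
    [[0, 0, 0], [0, 0, 0]],
    [[0, 0, 0], [0, 0, 0]]
  ]
}}

```text
time: 26.38
tool_pos: [0.5529, -0.0289, 0.187]
eef_rot: [0.5, -0.018, 0.866, 0.009]
wrist_force: [-0.2, -0.4, -0.7]
gripper_width: 0.0003
```

```bash
python3 - <<'E'
from h import *
d0=load('t6')['frame'].astype(int).sum(2);s0=load('side0')['frame'].astype(int).sum(2)
c=snap('top','t11');d=snap('side','s11');s=get_state();print(s['time'],s['wrist_force'],s['tool_pos'])
a=np.abs(c['frame'].astype(int).sum(2)-d0)[112:182,230:300];print('station diff vs before push',(a>40).sum())
t0=load('top0')['frame'].astype(int).sum(2);f=c['frame'].astype(int).sum(2)
m=(np.abs(f-t0)>90).astype(np.uint8);q,l,st,ce=cv2.connectedComponentsWithStats(m)
print('top changes',[(ce[i].round(),st[i,4]) for i in range(1,q) if st[i,4]>12])
hsv=cv2.cvtColor(d['frame'],cv2.COLOR_RGB2HSV)
for nm,lo,hi,bx in(('red',(0,150,60),(8,255,255),(270,205,335,260)),('yel',(22,150,90),(34,255,255),(290,230,340,290)),('blue',(105,120,60),(125,255,255),(270,205,340,290))):
    k=cv2.inRange(hsv,lo,hi);x0,y0,x1,y1=bx;ys,xs=np.where(k[y0:y1,x0:x1]>0)
    print(nm,len(xs), (xs.min()+x0,xs.max()+x0,ys.min()+y0,ys.max()+y0) if len(xs) else '')
# expected red block corners if flat at tray y=-.06
ct=np.array([.4499,.0973,0]);ya=np.array([.0953,.9955,0]);xa=np.array([.9955,-.0953,0])
for n,yc in(('red -.060',-.06),('yel .106',.106)):
    u=np.array([proj(d,ct+w*xa+(yc+k)*ya+[0,0,z]) for w in(-.01,.01) for k in(-.02,.02) for z in(.015,.065)]);print(n,u.min(0),u.max(0))
E
```

```text
26.4833 [ 1.02459147 -0.70237926 -0.37470682] [ 0.55269216 -0.02910044  0.18678678]
station diff vs before push 3
top changes [(array([287., 187.]), np.int32(58)), (array([338., 222.]), np.int32(583)), (array([271., 208.]), np.int32(22)), (array([304., 209.]), np.int32(30)), (array([232., 208.]), np.int32(17)), (array([275., 231.]), np.int32(1720)), (array([229., 224.]), np.int32(209)), (array([246., 220.]), np.int32(14)), (array([159., 355.]), np.int32(18776)), (array([260., 274.]), np.int32(28)), (array([ 26., 296.]), np.int32(33)), (array([265., 347.]), np.int32(19)), (array([293., 417.]), np.int32(18))]
red 112 (np.int64(294), np.int64(301), np.int64(219), np.int64(237))
yel 132 (np.int64(312), np.int64(320), np.int64(253), np.int64(273))
blue 325 (np.int64(289), np.int64(323), np.int64(239), np.int64(258))
red -.060 [292.75811316 217.96341621] [302.55638246 238.55765004]
yel .106 [306.32312134 252.30387646] [317.92424151 275.37190572]
```

```bash
python3 -c "
from workcell import finish_job;print(finish_job())"
```

```text
the job is handed in; nothing more can be done
None
```

The loader is set up and I handed the job in at about 26.5 s; `finish_job` gave no verdict.

- **Divider:** I slid it to about +0.042 m. The top image put it at 0.042 to 0.043 m, inside the 0.025 to 0.055 m window.
- **Long carrier:** I lowered the red carrier into the long bay and let it go. The contact force reached about 15 N as it seated. In the last side image the red block matches a flat pose at tray y ≈ -0.060 m to within about 1 px.
- **Short carrier:** It looks unmoved. Its yellow block covers the same pixels as at the start, to within 1 px.
- **Switch:** I held the roller arm for about 1.4 s. At the end of the hold, force and the roller's edge in the image both gave about 0.71 to 0.74 rad. Just before that they disagreed slightly (0.64 against 0.70), but both values are in the green.
- **Return:** After I withdrew, the station looked the same as before the push (3 px changed). The wrist force was near zero with the gripper in free air.
- **Bystanders and shield:** I saw no change at any bystander in the top image, though the arm covers part of that view. I felt no contact with the shield.

The first approach to the switch ran joint 6 into its limit, so I turned the wrist over in free space before reaching in. One further picture during the push was refused because the 12-picture limit was reached. From then on I checked the roller from pixel values and force alone.

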